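# Raise a backing panel on the cam lift stage

## Robot

A 6-joint arm with a two-finger parallel gripper is mounted at the origin on the work surface. World frame = base frame: x ahead of the robot, y to its left, z up, the work surface at z = 0. Lengths are in m, angles in rad, forces in N, time in s.
With the tool pointing down it reaches from about 0.425 to 0.95 m from the base axis. Payload 3.5 kg.
Tool frame: the origin (TCP) lies on the centre line of the jaws, within the pads' length; the fingertips stand 11 mm ahead of it and the grasp point (between the pads) lies 8 mm behind it; x points along the fingers, y is the direction in which the jaws open and shut, and the axes are right-handed (so a half turn about x gives the same grasp; the last joint's range is limited). The gripper opens to 85 mm and grips with 20 to 120 N. Pads are 22 mm wide; open, the fingers measure 114 mm over their backs; the gripper's body (76 mm by 85 mm) begins 54 mm behind the grasp point. The pads swing forward as they close: fully open they stand 13 mm farther back than shut.
Start: joints at [1.14, 0.286, 1.577, -0, 1.279, -0.15], TCP at [0.187, 0.649, 0.242] pointing down, gripper open.
Joint ranges: [-2.77, 2.77], [-0.9, 2.22], [0.21, 2.48], [-1.53, 4.67], [0.24, 2.81], [-2.84, 2.84]. Speed limits (rad/s): [2.79, 2.79, 3.14, 3.14, 3.14, 3.14].

## Interface

Orientations are given as a unit quaternion [x, y, z, w].
In Python, from plant import ctrl gives the robot as it stands. The module is installed in compiled form; this text tells all that it offers.
- The arm moves only by the tool drive_tool, never from a script. Its argument "series" is a list of rows, each a list of 2 entries, a list of its own where there are three numbers: the shift along the tool's x, y, z in units of 50 mm (1.0 is 50 mm), then the turn, a rotation vector about the tool's x, y, z in degrees. A call has 1 to 5 rows; each row shifts and turns the pose as measured when the row begins, along the tool's axes as they then stand; what a row does not reach is not made up. A row lasts 1/10 s, in which the tool goes at most 50 mm and 8.59 degrees, less where a joint would pass 70% of its speed; a pose out of reach is approached as far as the arm can. A call is refused whole if a number of a shift passes 1 or a number of a turn 8.59, either way. A call with a gripper value outside its range is refused whole. "grip" is the gripper's target within -1 to 1 (fully open at 1, half-way at 0, shut at -1), set as the call begins (left out, the last holds). The fingers move at their own pace and stop on an object; "newtons" is the grip in N (left out, the last holds). Time passes only in rows, so rows that do not move let the fingers close. It gives the time, the measured TCP pose, the force and the opening at its end, in the units of the state.
- ctrl.get_state(): the state, without advancing time (a new reading comes with each control period).
- ctrl.read_camera(name): name is "scene" or "top" or "wrist"; returns a dict with "img" (384x512x3 uint8, red, green, blue), "camera_matrix" (3x3 intrinsics, pixels), "R" (3x3) and "t" (3): a world point X has camera coordinates R X + t. Camera axes: x right, y down, z forward; pixel columns grow to the right and rows downward; lengths in m; the calibration is good to about 2 mm. A picture is of the moment at which its call begins. There is no depth.
- ctrl.sign_off(): hands the job in, once; it reports no verdict.
The state is a dict: "time": time; "qpos": joint angles; "dq": joint speeds; "joint_efforts": joint torques, N m; "eef_pos": TCP position; "tcp_rot": TCP orientation; "contact_force": force on the tool from outside, world axes, zero at the start; "wrist_torque": the same for the moment, N m; "opening": opening from 0.0 (shut) to 1.0 (fully open).
Only numpy, scipy, OpenCV 4.12 (cv2) and the standard library are available. Lean on these libraries where they do the work, as an engineer would, in place of code of your own. Each camera call takes 0.05 s, during which the arm holds its last target.

## Task

Load the cam lift stage for a photograph from above: take only the top orange panel from its stack and lay it flat, without dropping it, in the nest of the lowered stage. Then swing the red-handled cam lever up to the point of highest lift, where the lever stands straight up, and finish while still holding it there, because it falls back when let go. Leave the other panels and everything else on the bench where they are.

Things in the scene. Friction and masses are not known exactly. Their poses are not given: they have to be found in the camera images.
- orange_top: the panel to load: orange rigid acrylic, 96 (its x) x 56 (its y) x 8 mm (z), about 50 g, top of a stack of three. Origin: centre of its underside.
- orange_mid: second orange panel, same size, directly under the top one; edges may be out of line with it by up to 4 mm. Origin: centre of its underside.
- orange_low: lowest orange panel, same size, on a fixed grey tray 112 x 72 x 10 mm. Origin: centre of its underside.
- white_top: white panel, same size, top of a stack of two beside the orange stack (either side); not wanted. Origin: centre of its underside.
- white_low: lower white panel, same size, on a grey tray like the other. Origin: centre of its underside.
- lift_base: cam lift stage, fixed to the bench: blue base slab 170 (x) x 120 (y) x 12 mm with two upright cheeks (44 mm long, at y +-50 mm, tops 63 mm high) that carry the shaft. Origin: centre of its underside; x points away from the side on which the lever lies. The lever swings on the -y side.
- shaft (a point): middle of the steel cam shaft about which the lever turns: 48 mm above the bench, over the centre of the base; the shaft runs along the base's y.
- stage_plate: aluminium platform on the cam, 140 (x) x 78 (y) x 8 mm, moves straight up; axes as the base's. Origin: centre of its seat (upper face), 100 mm above the bench with lever at 0, 124 mm at highest lift. Nest: dark rim 4 mm high around 103 x 63 mm, so the panel, long side along x, has 3.5 mm to spare all round; rim at the short ends and corners, long sides open over the middle 75 mm for fingers.
- lever_angle (a joint): lever angle (rad). 0: lying towards the base's -x, 12 degrees above level; grows as it swings up and over. At 1.36 it stands straight up and the lift is highest, 24 mm (smooth peak, no stop or click); beyond, the stage sinks; hard stop at 2.2. Starts at 0 to 0.25, where friction keeps it; raising takes up to 5 N at the grip; let go near the top, a spring swings it back down.
- cam_lever: the lever with its cam: flat steel arm (14 x 8 mm) in the plane 66 mm from the base's middle on its -y side, a round red grip at its end. Origin: on the shaft's axis, over the centre of the base; its axes are the base's at joint 0 and turn with it about y.
- red_grip (a point): centre of the lever's round red grip, 18 mm in diameter, 80 mm long, along the base's y: 108 mm from the base's middle (-y side), 120 mm from the shaft's axis. Turns with the lever.
- bottle_clear: glass bottle with a blue cap, 72 mm across, 150 mm high, leave standing. Origin: centre of its underside.
- bottle_amber: amber bottle with a white cap, 60 mm across, 130 mm high, leave standing. Origin: centre of its underside.
- tip_box: blue pipette-tip box, 122 x 82 x 65 mm, leave alone. Origin: centre of its underside.
- dish: closed round dish, 94 mm across, 15 mm high, leave alone. Origin: centre of its underside.
- beaker: white cup, 68 mm across, 85 mm high, leave standing. Origin: centre of its underside.
Things that resemble listed ones, but are neither listed nor needed, are in the scene too. Leave any green look-alike of the bottle_amber alone. Leave any pink or yellow look-alike of the bottle_clear alone.

How it is judged:
On the way:
1. the top orange panel lies in the nest of the lowered stage (lever below 0.5 rad), released (x of orange_top in the frame of stage_plate between -0.006 and 0.006 m and y of orange_top in the frame of stage_plate between -0.006 and 0.006 m and z of orange_top in the frame of stage_plate between -0.002 and 0.0025 m and angle between the z axis of orange_top and the z axis of stage_plate, either way round below 0.04 rad and angle between the x axis of orange_top and the x axis of stage_plate, either way round below 0.15 rad and contact force between orange_top and stage_plate above 0.1 N and contact force between orange_top and the fingers below 0.1 N and value of joint lever_angle below 0.5 rad), for 0.2 s.
At the end, for the whole second after the job is handed in: Lever at rest within 0.15 rad of straight up and touched by the robot (over 0.5 N), stage within 1.5 mm of its highest; orange panel flat in the nest (within 6 mm, 0.15 rad), carried by the stage alone; other panels within 15 mm and bystanders within 30 mm of their places, upright (x of orange_top in the frame of stage_plate between -0.006 and 0.006 m and y of orange_top in the frame of stage_plate between -0.006 and 0.006 m and z of orange_top in the frame of stage_plate between -0.002 and 0.0025 m and angle between the z axis of orange_top and the z axis of stage_plate, either way round below 0.04 rad and angle between the x axis of orange_top and the x axis of stage_plate, either way round below 0.15 rad and contact force between orange_top and stage_plate above 0.1 N and contact force between orange_top and the fingers below 0.1 N and value of joint lever_angle between 1.21 and 1.51 rad and z of stage_plate in the frame of lift_base above 0.1225 m and velocity of joint lever_angle between -0.1 and 0.1 rad/s and contact force between any of the fingers, the arm and cam_lever above 0.5 N and distance of each of orange_mid, orange_low, white_top, white_low from where it was at the start of the episode below 0.015 m and distance of each of bottle_clear, bottle_amber, tip_box, dish, beaker from where it was at the start of the episode below 0.03 m and angle between each of bottle_clear, bottle_amber, tip_box, dish, beaker's own z axis and vertical below 0.2 rad); the arm keeps its last pose, push and grip.
It fails at once if the panel is dropped (falls free faster than 0.5 m/s, about 13 mm) (contact force between orange_top and anything else below 0.001 N and linear speed of orange_top above 0.5 m/s).
It fails at once if another panel is taken from its stack (distance of any of orange_mid, orange_low, white_top, white_low from where it was at the start of the episode above 0.03 m).
It fails at once if a bystander is knocked over or pushed away (angle between any of bottle_clear, bottle_amber, tip_box, dish, beaker's own z axis and vertical above 0.5 rad or distance of any of bottle_clear, bottle_amber, tip_box, dish, beaker from where it was at the start of the episode above 0.05 m).
It also fails if it takes over 58 s, if anything falls off the work surface, if the arm or the gripper's body presses on something with over 40 N, if the wrist force passes 120 N, or if a joint passes its speed limit or range.

## Working session

There is one attempt and no reset: what is moved stays moved. The work goes in short steps, Python scripts to look and compute and a tool call to move; the robot and the scene stay as the last step left them, time stands still between calls to the robot, and variables do not carry over. Pictures are saved under pics/ and viewed, and the job is handed in when it is done.

Besides the shell and the picture viewer there is one more tool, called after "Call:" by a JSON object that holds its "api" and its "payload", one argument or row to a line. drive_tool: Moves the arm, as the interface text tells. Its arguments: {"type":"object","properties":{"series":{"type":"array"},"grip":{"type":"number"},"newtons":{"type":"number"}},"required":["series"]}

```bash
mkdir -p pics; python3 - <<'E'
from plant import ctrl
import cv2
for n in ("scene","top","wrist"):
    d=ctrl.read_camera(n); cv2.imwrite(f"pics/{n}0.png",d["img"][:,:,::-1])
    print(n,d["camera_matrix"].round(1).tolist(),d["R"].round(3).tolist(),d["t"].round(3).tolist())
print(ctrl.get_state())
E
```

```text
scene [[406.0, 0.0, 255.3], [0.0, 406.0, 193.3], [0.0, 0.0, 1.0]] [[0.066, 0.998, 0.014], [0.757, -0.041, -0.652], [-0.65, 0.053, -0.758]] [0.072, -0.389, 1.487]
top [[478.5, 0.0, 251.8], [0.0, 478.5, 198.4], [0.0, 0.0, 1.0]] [[-0.015, -1.0, -0.007], [-0.98, 0.016, -0.197], [0.197, 0.004, -0.98]] [-0.094, 0.607, 1.234]
wrist [[338.3, 0.0, 253.6], [0.0, 338.3, 191.2], [0.0, 0.0, 1.0]] [[0.277, 0.961, -0.001], [0.91, -0.262, 0.321], [0.308, -0.09, -0.947]] [-0.675, -0.042, 0.381]
{'time': 0.15, 'qpos': array([ 1.13998677e+00,  2.87019622e-01,  1.57786541e+00,  2.56499201e-05,
        1.27864230e+00, -1.49964043e-01]), 'dq': array([-0.00040536, -0.00265798, -0.0052597 , -0.00069036,  0.00186241,
       -0.00047953]), 'joint_efforts': array([ 5.24348670e-04, -4.06600320e+01, -2.93142271e+01, -1.65044135e-04,
        3.94357805e-03,  2.65095849e-06]), 'eef_pos': array([0.18681569, 0.64810246, 0.24121325]), 'tcp_rot': array([ 0.09831754,  0.70035014, -0.09962332,  0.69994181]), 'contact_force': array([ 0.58650305, -0.4413206 ,  0.12428459]), 'wrist_torque': array([0.03640964, 0.01590951, 0.08011968]), 'opening': 1.0010619220059611}
```

View pics/scene0.png

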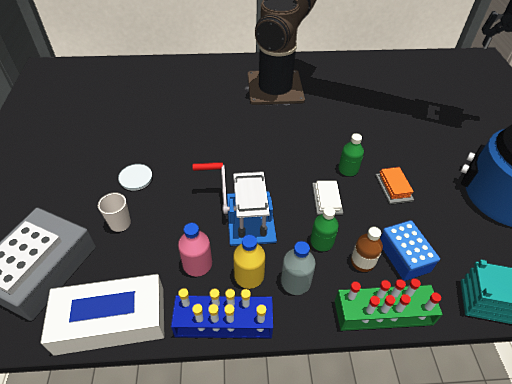

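View pics/top0.png

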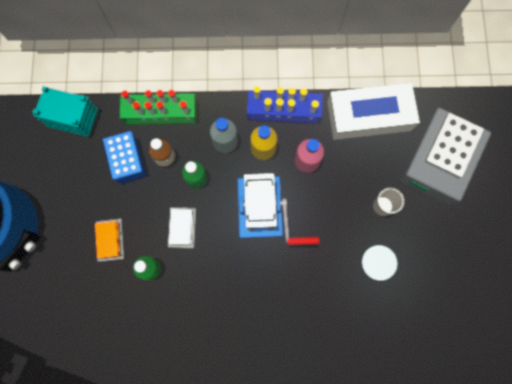

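View pics/wrist0.png

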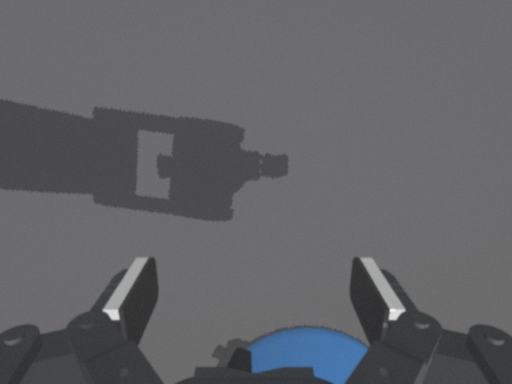

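The top view shows the orange stack at (109,240), the white stack at (182,228), the lift at (260,205) and the red grip at (303,241). The lever lies towards the robot. Orange candidates: the panel at top-view (109,240), and nothing else; the white panel at (182,228) isn't wanted. Next I'll crop closer.

```bash
python3 - <<'E'
import cv2,numpy as np
t=cv2.imread("pics/top0.png"); s=cv2.imread("pics/scene0.png")
a=cv2.resize(t[205:275,80:160],None,fx=8,fy=8,interpolation=cv2.INTER_CUBIC)
b=cv2.resize(t[165:255,230:330],None,fx=6.5,fy=6.5,interpolation=cv2.INTER_CUBIC)
c=cv2.resize(s[145:255,185:285],None,fx=5.4,fy=5.4,interpolation=cv2.INTER_CUBIC)
d=cv2.resize(s[150:220,300:420],None,fx=6.5,fy=6.5,interpolation=cv2.INTER_CUBIC)
for n,i in zip("abcd",(a,b,c,d)): cv2.imwrite(f"pics/c_{n}.png",i)
E
```

```text
(no output)
```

View pics/c_a.png

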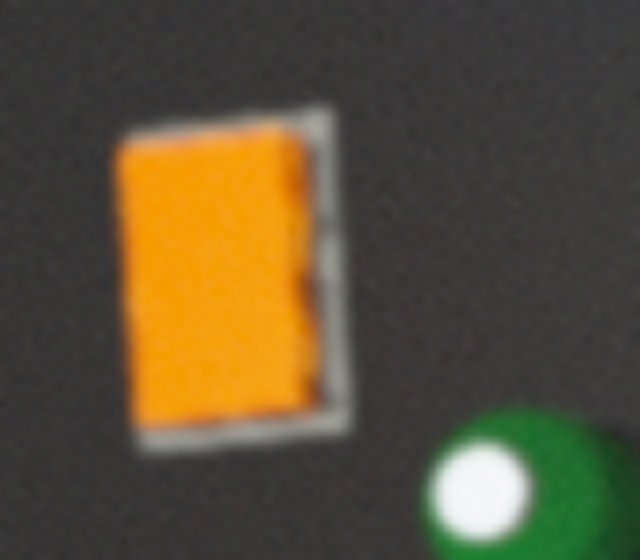

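View pics/c_b.png

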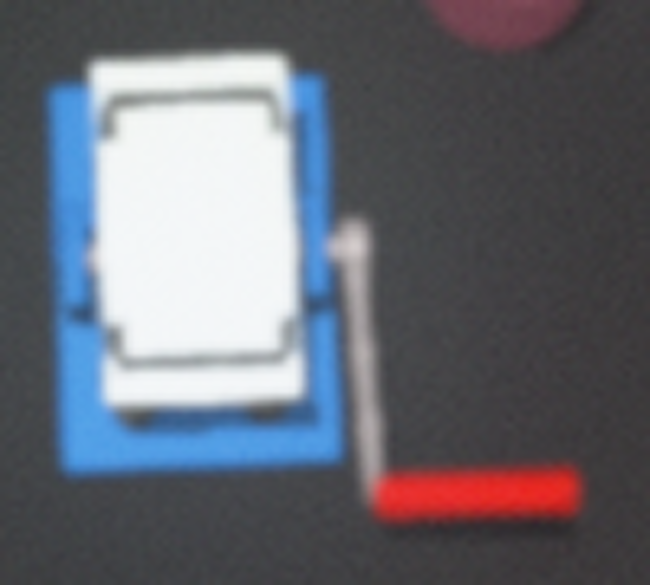

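View pics/c_c.png

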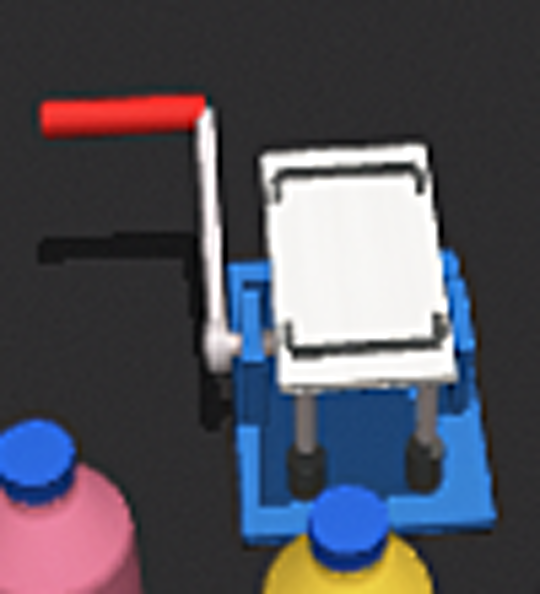

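View pics/c_d.png

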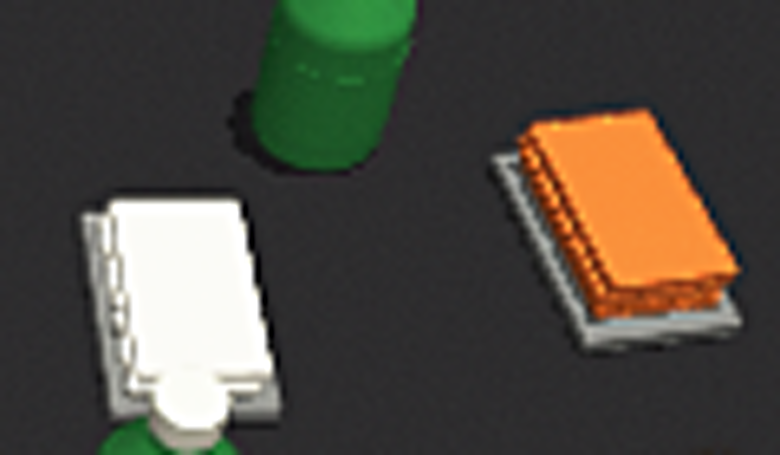

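```bash
cat > h.py <<'E'
import numpy as np,cv2
from plant import ctrl
from scipy.spatial.transform import Rotation as Ro
def cam(n): 
    d=ctrl.read_camera(n); return d
def ray(d,u,v,z):
    K,R,t=d["camera_matrix"],d["R"],d["t"]
    c=-R.T@t; r=R.T@np.linalg.solve(K,[u,v,1.]); return c+r*(z-c[2])/r[2]
def proj(d,X):
    p=d["camera_matrix"]@(d["R"]@np.asarray(X,float)+d["t"]); return p[:2]/p[2]
def uncrop(p,f,x0,y0): return ((p[0]+.5)/f-.5+x0,(p[1]+.5)/f-.5+y0)
def mv(dw,):
    s=ctrl.get_state(); R=Ro.from_quat(s["tcp_rot"]); return R.inv().apply(dw)
def toolinfo():
    s=ctrl.get_state(); R=Ro.from_quat(s["tcp_rot"]).as_matrix()
    print("t",round(s["time"],2),"pos",s["eef_pos"].round(4),"x",R[:,0].round(3),"y",R[:,1].round(3),"z",R[:,2].round(3),"F",s["contact_force"].round(1),"op",round(s["opening"],3))
    return s,R
def goal(pos,R,s=None):
    """difference in tool axes: shift units, rotvec deg"""
    s=ctrl.get_state(); R0=Ro.from_quat(s["tcp_rot"]).as_matrix()
    print("shift(units)",(R0.T@(np.asarray(pos)-s["eef_pos"])/0.05).round(3),"rot deg",np.degrees(Ro.from_matrix(R0.T@R).as_rotvec()).round(2))
E
python3 - <<'E'
from h import *
d=cam("top"); e=cam("scene")
toolinfo()
for n,ps,z in (("tray",[(333,105),(352,430),(140,452)],.010),("or_top",[(118,148),(285,128),(135,430),(305,412)],.034)):
    P=[ray(d,*uncrop(p,8,80,205),z) for p in ps]; print(n,np.round(P,4).tolist())
for n,ps,z in (("base",[(47,88),(326,76),(62,475),(342,460)],.012),("plate",[(88,62),(288,52),(104,407),(306,398)],.1),("nest",[(105,98),(278,90),(120,362),(292,355)],.103)):
    P=[ray(d,*uncrop(p,6.5,230,165),z) for p in ps]; print(n,np.round(P,4).tolist())
# grip scene/top triangulation
for p in ((380,497),(578,492)):print("grip",ray(d,*uncrop(p,6.5,230,165),.08))
# scene
for n,ps,z in (("or_top",[(525,125),(645,110),(738,270),(610,290)],.034),("tray",[(495,158),(588,348),(740,322)],.010)):
    P=[ray(e,*uncrop(p,6.5,300,150),z) for p in ps]; print("S",n,np.round(P,4).tolist())
for n,ps,z in (("plate",[(260,155),(426,145),(455,375),(280,387)],.1),):
    P=[ray(e,*uncrop(p,5.4,185,145),z) for p in ps]; print("S",n,np.round(P,4).tolist())
E
```

```text
t 0.25 pos [0.1869 0.6483 0.2416] x [-0.001 -0.001 -1.   ] y [ 0.277  0.961 -0.001] z [ 0.961 -0.277 -0.   ] F [-0.2 -0.4  0.8] op 0.999
tray [[0.5669, 0.2624, 0.01], [0.4537, 0.2514, 0.01], [0.4473, 0.324, 0.01]]
or_top [[0.5492, 0.3288, 0.034], [0.5552, 0.2718, 0.034], [0.453, 0.3182, 0.034], [0.4582, 0.261, 0.034]]
base [[0.6748, -0.0619, 0.012], [0.6781, -0.1835, 0.012], [0.5054, -0.0667, 0.012], [0.51, -0.1859, 0.012]]
plate [[0.6637, -0.0818, 0.1], [0.6666, -0.1633, 0.1], [0.522, -0.0865, 0.1], [0.5244, -0.167, 0.1]]
nest [[0.6478, -0.0885, 0.103], [0.65, -0.1587, 0.103], [0.5396, -0.0932, 0.103], [0.5413, -0.1617, 0.103]]
grip [ 0.48657395 -0.19672311  0.08      ]
grip [ 0.48733502 -0.27637331  0.08      ]
S or_top [[0.4628, 0.2594, 0.034], [0.4564, 0.3159, 0.034], [0.552, 0.3274, 0.034], [0.5601, 0.2696, 0.034]]
S tray [[0.4599, 0.2524, 0.01], [0.5717, 0.2633, 0.01], [0.561, 0.3329, 0.01]]
S plate [[0.5209, -0.1672, 0.1], [0.5185, -0.0861, 0.1], [0.6605, -0.0844, 0.1], [0.663, -0.1625, 0.1]]
```

```bash
python3 - <<'E'
from h import *
d=cam("wrist"); s,R=toolinfo()
c=-d["R"].T@d["t"]; print("cam in tool",(R.T@(c-s["eef_pos"])).round(4),"axes in tool",(R.T@d["R"].T).round(3).tolist())
e=cam("scene");t=cam("top")
print("green base scene",ray(e,350,174,0),"cap top",ray(t,152,262,.13))
print(ctrl.get_state()["qpos"].round(3))
a=np.radians(6.4); Rg=np.array([[0,-np.sin(a),np.cos(a)],[0,np.cos(a),np.sin(a)],[-1,0,0]])
print(np.linalg.det(Rg)); goal([.44,.29,.2],Rg)
E
```

```text
t 0.3 pos [0.1869 0.6484 0.2418] x [-0.    -0.001 -1.   ] y [ 0.277  0.961 -0.001] z [ 0.961 -0.277 -0.   ] F [-0.7  0.6 -0.6] op 1.0
cam in tool [-0.1318  0.0006 -0.0823] axes in tool [[-0.0, -0.321, 0.947], [1.0, -0.0, 0.0], [0.0, 0.947, 0.321]]
green base scene [0.44708305 0.18037625 0.        ] cap top [0.43413837 0.14734631 0.13      ]
[ 1.14   0.286  1.577 -0.     1.279 -0.15 ]
1.0
shift(units) [ 0.844 -5.487  6.848] rot deg [-2.249e+01 -1.000e-02  2.000e-02]
```

Call:
{"api": "drive_tool", "payload": {
  "series": [
    [[0.1,-0.6,0.65],[-4.5,0,0]],
    [[0.1,-0.6,0.65],[-4.5,0,0]],
    [[0.1,-0.65,0.6],[-4.5,0,0]],
    [[0.1,-0.7,0.55],[-4.5,0,0]],
    [[0.1,-0.75,0.5],[-4.5,0,0]]
  ],
  "grip": 1,
  "newtons": 40
}}

```text
time: 0.9
eef_pos: [0.3155, 0.4659, 0.217]
tcp_rot: [-0.047, 0.705, 0.05, 0.706]
contact_force: [0.4, 0.2, 0.3]
opening: 1.0
```

```bash
python3 - <<'E'
from h import *
toolinfo()
a=np.radians(6.4); Rg=np.array([[0,-np.sin(a),np.cos(a)],[0,np.cos(a),np.sin(a)],[-1,0,0]])
goal([.47,.292,.17],Rg)
E
```

```text
t 0.9 pos [0.3155 0.4659 0.217 ] x [ 0.002  0.004 -1.   ] y [-0.137  0.991  0.004] z [0.991 0.137 0.002] F [0.4 0.2 0.3] op 1.0
shift(units) [ 0.931 -3.872  2.582] rot deg [ 1.46  0.13 -0.24]
```

Call:
{"api": "drive_tool", "payload": {
  "series": [
    [[0.18,-0.77,0.52],[0.3,0,0]],
    [[0.18,-0.77,0.52],[0.3,0,0]],
    [[0.18,-0.77,0.52],[0.3,0,0]],
    [[0.18,-0.77,0.52],[0.3,0,0]],
    [[0.18,-0.77,0.52],[0.2,0,0]]
  ]
}}

```text
time: 1.4
eef_pos: [0.4744, 0.2848, 0.173]
tcp_rot: [-0.038, 0.703, 0.044, 0.709]
contact_force: [1.0, 0.7, -0.0]
opening: 0.999
```

```bash
python3 - <<'E'
from h import *
toolinfo()
d=cam("wrist"); cv2.imwrite("pics/w1.png",d["img"][:,:,::-1])
E
```

```text
t 1.4 pos [0.4744 0.2848 0.173 ] x [ 0.008  0.008 -1.   ] y [-0.115  0.993  0.007] z [0.993 0.115 0.009] F [ 1.   0.7 -0. ] op 0.999
```

View pics/w1.png

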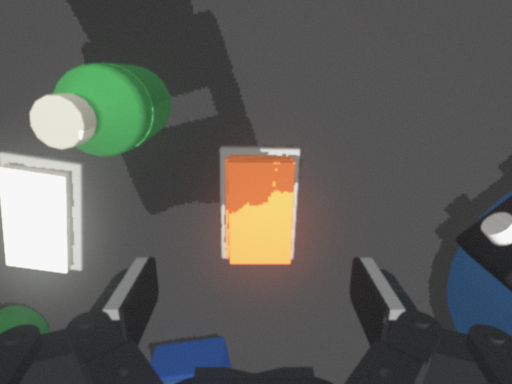

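```bash
python3 - <<'E'
import cv2
t=cv2.imread("pics/w1.png")
cv2.imwrite("pics/w1c.png",cv2.resize(t[140:275,205:315],None,fx=4.4,fy=4.4,interpolation=cv2.INTER_CUBIC))
E
```

```text
(no output)
```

View pics/w1c.png

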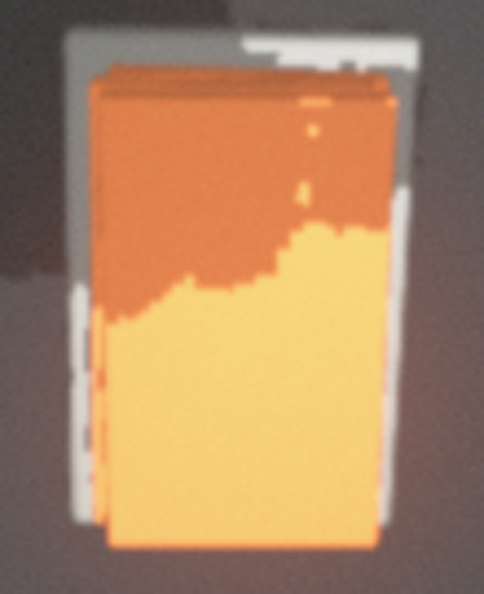

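```bash
python3 - <<'E'
from h import *
d=cam("wrist")
P=np.array([ray(d,*uncrop(p,4.4,205,140),.034) for p in [(102,95),(397,100),(378,547),(107,547)]])
print(P.round(4), P.mean(0))
for i in range(4): print(np.linalg.norm(P[i]-P[(i+1)%4]).round(4))
x=P[2]+P[3]-P[0]-P[1]; print("yaw",np.degrees(np.arctan2(x[1],x[0])))
a=P[1]-P[0]; b=P[2]-P[3]; print(np.degrees(np.arctan2(-a[0],a[1])),np.degrees(np.arctan2(-b[0],b[1])))
T=np.array([ray(d,*uncrop(p,4.4,205,140),.010) for p in [(65,30),(420,40)]]); print("tray",T.round(4))
# pads: scene
s,R=toolinfo()
for p in ((157,258),(112,318),(352,258),(400,318)):
    K=d["camera_matrix"]; r=R.T@d["R"].T@np.linalg.solve(K,[*p,1]); c=R.T@(-d["R"].T@d["t"]-s["eef_pos"])
    for yy in (.0425,-.0425):
        k=(yy-c[1])/r[1]
        if k>0: print(p,(c+k*r).round(4))
E
```

```text
[[0.4652 0.2579 0.034 ]
 [0.4601 0.3125 0.034 ]
 [0.5547 0.3228 0.034 ]
 [0.5608 0.2671 0.034 ]] [0.51019985 0.2900824  0.034     ]
0.0548
0.0951
0.0561
0.096
yaw 5.882512934077422
5.280500867973386 6.206529281360411
tray [[0.459  0.2483 0.01  ]
 [0.4532 0.3189 0.01  ]]
t 1.5 pos [0.4759 0.2821 0.1719] x [ 0.006  0.006 -1.   ] y [-0.109  0.994  0.005] z [0.994 0.109 0.007] F [-0.5  0.8  0. ] op 0.999
(157, 258) [-0.0073 -0.0425 -0.0085]
(112, 318) [-0.0521 -0.0425 -0.0152]
(352, 258) [ 0.0045  0.0425 -0.0019]
(400, 318) [-0.0461  0.0425 -0.0105]
```

```bash
python3 - <<'E'
from h import *
a=np.radians(5.9); Rg=np.array([[0,-np.sin(a),np.cos(a)],[0,np.cos(a),np.sin(a)],[-1,0,0]])
goal([.508,.292,.10],Rg)
E
```

```text
shift(units) [1.443 0.119 0.649] rot deg [ 0.34  0.4  -0.3 ]
```

Call:
{"api": "drive_tool", "payload": {
  "series": [
    [[0.5,0.04,0.23],[0.3,0.4,-0.3]],
    [[0.5,0.04,0.22],[0,0,0]],
    [[0.4,0.04,0.2],[0,0,0]],
    [[0,0,0],[0,0,0]],
    [[0,0,0],[0,0,0]]
  ]
}}

```text
time: 2.0
eef_pos: [0.5101, 0.2925, 0.1027]
tcp_rot: [-0.034, 0.705, 0.036, 0.707]
contact_force: [-0.2, 0.5, -0.2]
opening: 0.999
```

```bash
python3 - <<'E'
from h import *
import pickle
toolinfo()
d=cam("wrist"); pickle.dump((d,ctrl.get_state()),open("w2.pkl","wb"));toolinfo()
cv2.imwrite("pics/w2.png",d["img"][:,:,::-1])
cv2.imwrite("pics/w2c.png",cv2.resize(d["img"][120:320,190:330,::-1],None,fx=3,fy=3,interpolation=cv2.INTER_CUBIC))
E
```

```text
t 2.0 pos [0.5101 0.2925 0.1027] x [ 0.003  0.002 -1.   ] y [-0.1    0.995  0.002] z [0.995 0.1   0.003] F [-0.2  0.5 -0.2] op 0.999
t 2.05 pos [0.5099 0.2925 0.1027] x [ 0.003  0.002 -1.   ] y [-0.1    0.995  0.002] z [0.995 0.1   0.003] F [ 0.3  0.4 -0.4] op 1.0
```

View pics/w2.png

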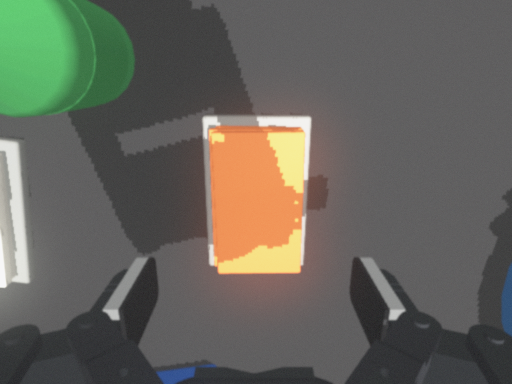

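View pics/w2c.png

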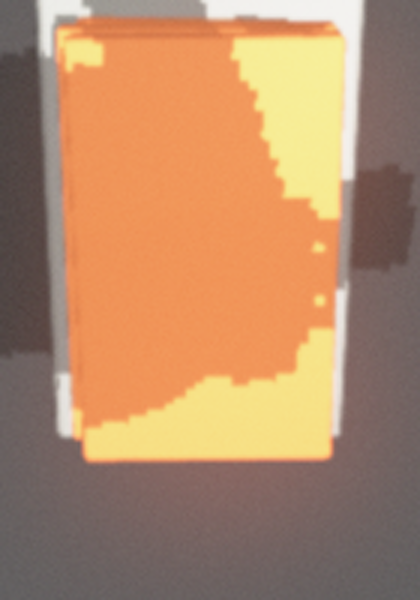

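```bash
python3 - <<'E'
from h import *
import pickle
d,s=pickle.load(open("w2.pkl","rb"))
P=np.array([ray(d,*uncrop(p,3,190,120),.034) for p in [(66,38),(344,38),(331,459),(85,461)]])
print(P.round(4), P.mean(0))
for i in range(4): print(np.linalg.norm(P[i]-P[(i+1)%4]).round(4))
x=P[2]+P[3]-P[0]-P[1]; yaw=np.arctan2(x[1],x[0]); print("yaw",np.degrees(yaw))
def goalyaw(p,a):
    Rg=np.array([[0,-np.sin(a),np.cos(a)],[0,np.cos(a),np.sin(a)],[-1,0,0]]); goal(p,Rg)
goalyaw([*P.mean(0)[:2],.05],yaw)
E
```

```text
[[0.4622 0.2635 0.034 ]
 [0.4568 0.318  0.034 ]
 [0.5517 0.3292 0.034 ]
 [0.5577 0.2735 0.034 ]] [0.5071055  0.29608632 0.034     ]
0.0548
0.0956
0.056
0.0961
yaw 6.343197104172248
shift(units) [ 1.054  0.075 -0.051] rot deg [-0.62  0.18 -0.12]
```

Call:
{"api": "drive_tool", "payload": {
  "series": [
    [[0,0.07,-0.05],[-0.6,0.2,-0.1]],
    [[0,0,0],[0,0,0]],
    [[0,0,0],[0,0,0]],
    [[0,0,0],[0,0,0]],
    [[0,0,0],[0,0,0]]
  ],
  "grip": 0.32
}}

```text
time: 2.55
eef_pos: [0.5071, 0.2977, 0.1076]
tcp_rot: [-0.039, 0.704, 0.041, 0.708]
contact_force: [-0.7, 0.1, -0.0]
opening: 0.661
```

```bash
python3 - <<'E'
from h import *
import pickle
toolinfo()
d=cam("wrist"); pickle.dump((d,ctrl.get_state()),open("w3.pkl","wb"));toolinfo()
cv2.imwrite("pics/w3.png",cv2.resize(d["img"][100:384,110:400,::-1],None,fx=2,fy=2,interpolation=cv2.INTER_CUBIC))
E
```

```text
t 2.55 pos [0.5071 0.2977 0.1076] x [ 0.006  0.003 -1.   ] y [-0.113  0.994  0.002] z [0.994 0.113 0.006] F [-0.7  0.1 -0. ] op 0.661
t 2.6 pos [0.5071 0.2977 0.1076] x [ 0.006  0.003 -1.   ] y [-0.113  0.994  0.002] z [0.994 0.113 0.006] F [ 0.6 -0.4 -1.2] op 0.659
```

View pics/w3.png

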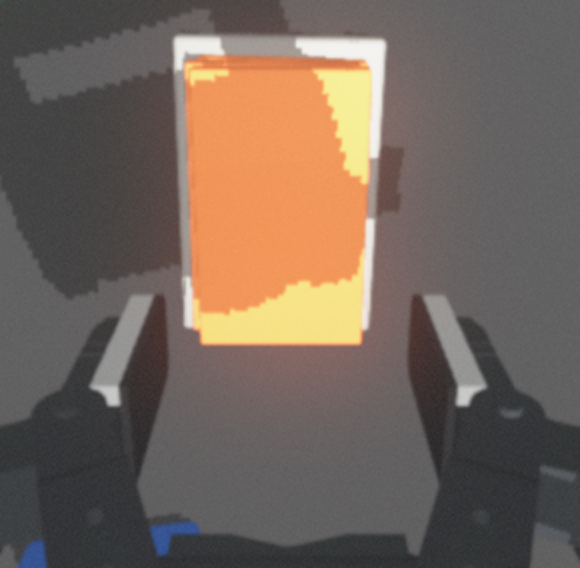

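```bash
cat >> h.py <<'E'
def gy(p,deg):
    a=np.radians(deg)
    Rg=np.array([[0,-np.sin(a),np.cos(a)],[0,np.cos(a),np.sin(a)],[-1,0,0]]); goal(p,Rg)
E
python3 - <<'E'
from h import *
import pickle
d,s=pickle.load(open("w3.pkl","rb"))
P=np.array([ray(d,*uncrop(p,2,110,100),.034) for p in [(188,68),(370,67),(362,343),(201,344)]])
print(P.round(4), P.mean(0))
for i in range(4): print(np.linalg.norm(P[i]-P[(i+1)%4]).round(4))
gy([.507,.296,.05],6.3)
E
```

```text
[[0.462  0.2628 0.034 ]
 [0.4555 0.3176 0.034 ]
 [0.5512 0.3295 0.034 ]
 [0.5578 0.2736 0.034 ]] [0.50663699 0.29587259 0.034     ]
0.0551
0.0964
0.0563
0.0964
shift(units) [ 1.151 -0.035 -0.013] rot deg [ 0.19  0.34 -0.12]
```

Call:
{"api": "drive_tool", "payload": {
  "series": [
    [[0.4,-0.02,0],[0.2,0.3,-0.1]],
    [[0.4,-0.02,0],[0,0,0]],
    [[0.35,0,0],[0,0,0]],
    [[0,0,0],[0,0,0]]
  ],
  "grip": 0.7
}}

```text
time: 3.0
eef_pos: [0.509, 0.2959, 0.0503]
tcp_rot: [-0.038, 0.705, 0.039, 0.708]
contact_force: [0.5, -0.2, -0.6]
opening: 0.848
```

```bash
python3 - <<'E'
from h import *
toolinfo(); gy([.507,.296,.0325],6.3)
E
```

```text
t 3.0 pos [0.509  0.2959 0.0503] x [ 0.004  0.002 -1.   ] y [-0.109  0.994  0.001] z [0.994 0.109 0.004] F [ 0.5 -0.2 -0.6] op 0.848
shift(units) [ 0.355  0.005 -0.042] rot deg [-0.05  0.25 -0.07]
```

Call:
{"api": "drive_tool", "payload": {
  "series": [
    [[0.2,0,-0.02],[0,0.2,0]],
    [[0.15,0,-0.02],[0,0,0]],
    [[0,0,0],[0,0,0]]
  ]
}}

```text
time: 3.3
eef_pos: [0.508, 0.296, 0.033]
tcp_rot: [-0.038, 0.705, 0.039, 0.707]
contact_force: [-0.0, 0.4, -0.7]
opening: 0.848
```

```bash
python3 - <<'E'
from h import *
toolinfo(); gy([.507,.296,.0325],6.3)
d=cam("wrist");toolinfo()
cv2.imwrite("pics/w4.png",cv2.resize(d["img"][100:384,110:400,::-1],None,fx=2,fy=2,interpolation=cv2.INTER_CUBIC))
E
```

```text
t 3.3 pos [0.508 0.296 0.033] x [ 0.002  0.002 -1.   ] y [-0.109  0.994  0.002] z [0.994 0.109 0.003] F [-0.   0.4 -0.7] op 0.848
shift(units) [ 0.011  0.002 -0.02 ] rot deg [-0.06  0.15 -0.1 ]
t 3.35 pos [0.5083 0.2961 0.0336] x [ 0.003  0.002 -1.   ] y [-0.109  0.994  0.002] z [0.994 0.109 0.003] F [0.4 0.2 1.2] op 0.852
```

View pics/w4.png

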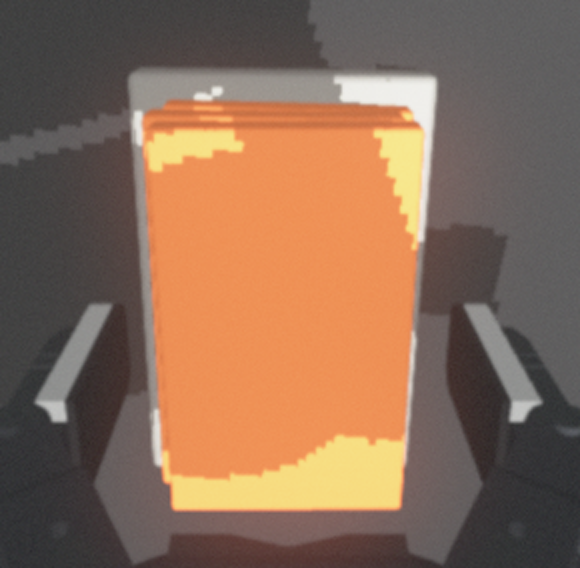

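Call:
{"api": "drive_tool", "payload": {
  "series": [
    [[0.02,0,-0.02],[0,0,0]],
    [[0,0,0],[0,0,0]],
    [[0,0,0],[0,0,0]],
    [[0,0,0],[0,0,0]]
  ],
  "grip": -1,
  "newtons": 35
}}

```text
time: 3.75
eef_pos: [0.5088, 0.2967, 0.0348]
tcp_rot: [-0.037, 0.703, 0.04, 0.709]
contact_force: [1.0, 0.2, -0.2]
opening: 0.639
```

```bash
python3 - <<'E'
from h import *
d=cam("wrist");toolinfo()
cv2.imwrite("pics/w5.png",cv2.resize(d["img"][100:384,110:400,::-1],None,fx=2,fy=2,interpolation=cv2.INTER_CUBIC))
E
```

```text
t 3.8 pos [0.5088 0.2967 0.0348] x [ 0.007  0.004 -1.   ] y [-0.109  0.994  0.003] z [0.994 0.109 0.008] F [ 0.2  0.1 -1.7] op 0.64
```

View pics/w5.png

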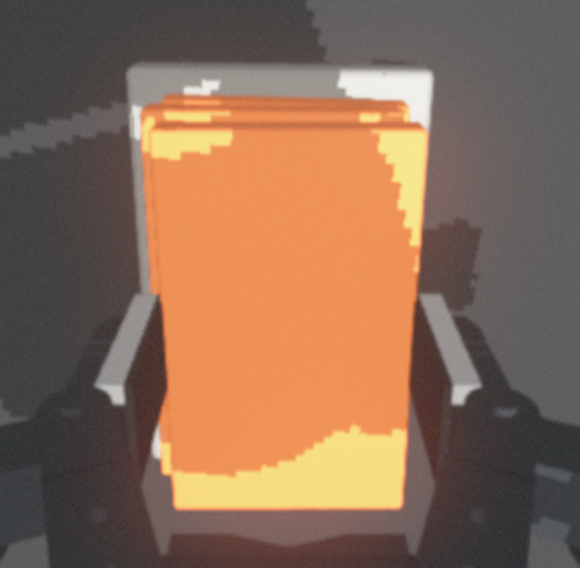

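The fingers have closed on the top panel only: its corners are at (152,128) and (427,128) in the crop, and the mid panel shows at the left. I'll lift slightly and check.

Call:
{"api": "drive_tool", "payload": {
  "series": [
    [[-0.15,0,0],[0,0.3,0]],
    [[-0.3,0,0],[0,0.2,0]],
    [[-0.4,0,0],[0,0,0]],
    [[0,0,0],[0,0,0]]
  ]
}}

```text
time: 4.2
eef_pos: [0.5083, 0.2964, 0.0789]
tcp_rot: [-0.038, 0.707, 0.039, 0.705]
contact_force: [0.8, 0.1, 0.2]
opening: 0.641
```

```bash
python3 - <<'E'
from h import *
import pickle
d=cam("wrist");toolinfo()
cv2.imwrite("pics/w6.png",cv2.resize(d["img"][100:384,110:400,::-1],None,fx=2,fy=2,interpolation=cv2.INTER_CUBIC))
E
```

```text
t 4.25 pos [0.5073 0.296  0.0773] x [-0.006  0.001 -1.   ] y [-0.109  0.994  0.002] z [ 0.994  0.109 -0.006] F [-0.2 -0.4 -0.9] op 0.639
```

View pics/w6.png

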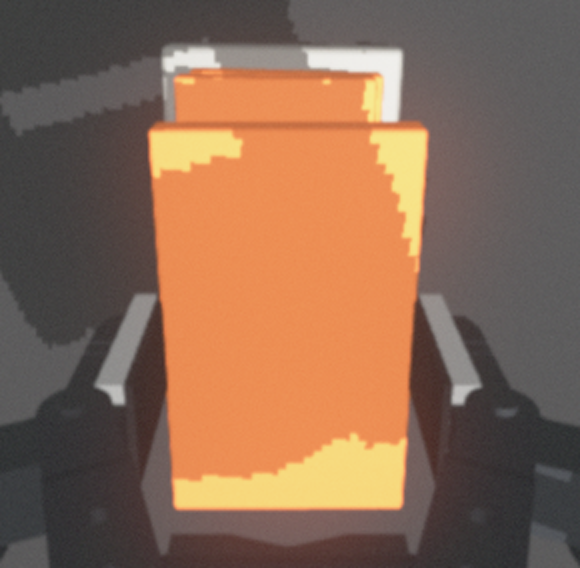

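```bash
python3 - <<'E'
from h import *
d=cam("wrist"); s,R=toolinfo()
c=R.T@(-d["R"].T@d["t"]-s["eef_pos"])
def tl(p,xp):
    r=R.T@d["R"].T@np.linalg.solve(d["camera_matrix"],[*uncrop(p,2,110,100),1]); return c+r*(xp-c[0])/r[0]
for xp in (0,.0008,.002,.004):
    P=np.array([tl(p,xp) for p in [(151,129),(427,129),(403,508),(174,508)]])
    print(xp,P.mean(0).round(4),[np.linalg.norm(P[i]-P[(i+1)%4]).round(4) for i in range(4)])
gy([.57,.03,.25],2)
E
```

```text
t 4.3 pos [0.5063 0.2956 0.0759] x [-0.009  0.    -1.   ] y [-0.109  0.994  0.001] z [ 0.994  0.109 -0.009] F [-1.2 -0.3 -1.4] op 0.64
0 [0.     0.001  0.0011] [np.float64(0.0559), np.float64(0.0971), np.float64(0.057), np.float64(0.097)]
0.0008 [0.0008 0.001  0.0016] [np.float64(0.0562), np.float64(0.0977), np.float64(0.0573), np.float64(0.0976)]
0.002 [0.002  0.001  0.0023] [np.float64(0.0567), np.float64(0.0985), np.float64(0.0578), np.float64(0.0985)]
0.004 [0.004  0.001  0.0036] [np.float64(0.0576), np.float64(0.1), np.float64(0.0587), np.float64(0.0999)]
shift(units) [-3.494 -5.415  0.657] rot deg [ 4.25 -0.5  -0.05]
```

Call:
{"api": "drive_tool", "payload": {
  "series": [
    [[-0.6,-0.05,0.05],[0.5,-0.5,0]],
    [[-0.8,-0.2,0.05],[1,0,0]],
    [[-0.8,-0.4,0.05],[1,0,0]],
    [[-0.7,-0.6,0.08],[1,0,0]],
    [[-0.5,-0.7,0.1],[0.7,0,0]]
  ]
}}

```text
time: 4.8
eef_pos: [0.5237, 0.1982, 0.238]
tcp_rot: [-0.016, 0.715, 0.012, 0.698]
contact_force: [0.7, 0.2, 0.1]
opening: 0.641
```

```bash
python3 - <<'E'
from h import *
toolinfo();gy([.57,.03,.25],2)
E
```

```text
t 4.8 pos [0.5237 0.1982 0.238 ] x [-0.024 -0.006 -1.   ] y [-0.04   0.999 -0.005] z [ 0.999  0.039 -0.024] F [0.7 0.2 0.1] op 0.641
shift(units) [-0.242 -3.399  0.787] rot deg [ 0.27 -1.37  0.29]
```

Call:
{"api": "drive_tool", "payload": {
  "series": [
    [[-0.1,-0.7,0.16],[0,-0.4,0.1]],
    [[-0.1,-0.8,0.18],[0,-0.4,0.1]],
    [[-0.05,-0.8,0.18],[0,-0.3,0]],
    [[0,-0.7,0.16],[0.2,-0.3,0]],
    [[0,-0.4,0.1],[0,0,0]]
  ]
}}

```text
time: 5.3
eef_pos: [0.571, 0.0226, 0.2515]
tcp_rot: [-0.013, 0.706, 0.012, 0.708]
contact_force: [0.4, 0.4, -0.3]
opening: 0.639
```

Call:
{"api": "drive_tool", "payload": {
  "series": [
    [[0,0,0],[0,0,0]],
    [[0,0,0],[0,0,0]]
  ]
}}

```text
time: 5.5
eef_pos: [0.5705, 0.02, 0.2487]
tcp_rot: [-0.011, 0.707, 0.011, 0.707]
contact_force: [0.1, 0.5, -0.6]
opening: 0.645
```

```bash
python3 - <<'E'
from h import *
import pickle
toolinfo()
d=cam("wrist"); toolinfo(); pickle.dump(d,open("w7.pkl","wb"))
cv2.imwrite("pics/w7.png",d["img"][:,:,::-1])
cv2.imwrite("pics/w7c.png",cv2.resize(d["img"][80:280,0:180,::-1],None,fx=3,fy=3,interpolation=cv2.INTER_CUBIC))
E
```

```text
t 5.5 pos [0.5705 0.02   0.2487] x [-0. -0. -1.] y [-0.031  1.    -0.   ] z [ 1.     0.031 -0.   ] F [ 0.1  0.5 -0.6] op 0.645
t 5.55 pos [0.5704 0.0203 0.2485] x [-0.001 -0.    -1.   ] y [-0.032  0.999 -0.   ] z [ 0.999  0.032 -0.001] F [ 0.8 -0.2 -0.2] op 0.644
```

View pics/w7.png

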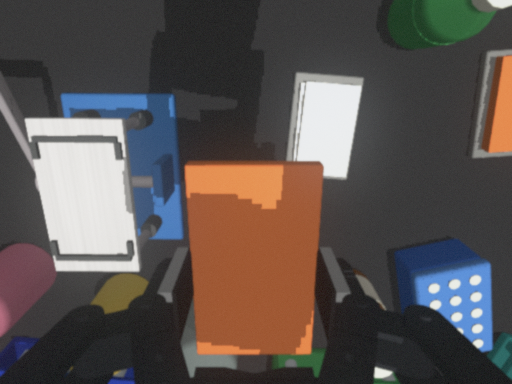

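View pics/w7c.png

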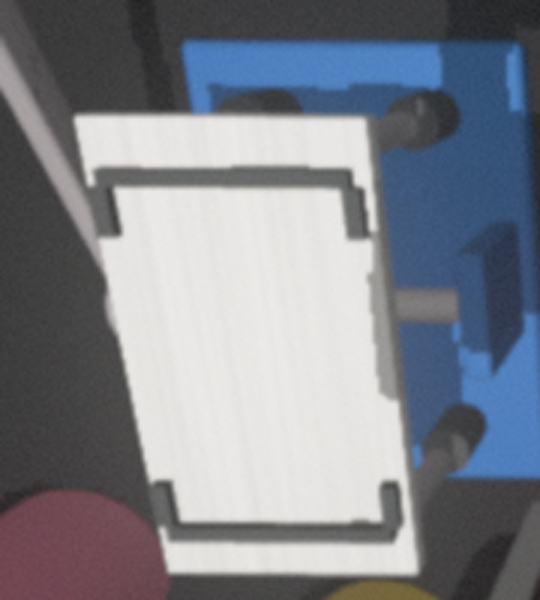

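```bash
python3 - <<'E'
from h import *
import pickle
d=pickle.load(open("w7.pkl","rb"))
for z in (.1,.101,.102):
    P=np.array([ray(d,*uncrop(p,3,0,80),z) for p in [(75,115),(372,115),(420,574),(168,574)]])
    x=P[2]+P[3]-P[0]-P[1];y=P[1]+P[2]-P[0]-P[3]
    print(z,P.mean(0).round(4),[np.linalg.norm(P[i]-P[(i+1)%4]).round(4) for i in range(4)],"yaw",np.degrees(np.arctan2(x[1],x[0])).round(2),np.degrees(np.arctan2(-y[0],y[1])).round(2))
P=np.array([ray(d,*uncrop(p,3,0,80),.104) for p in [(96,168),(351,168),(399,540),(177,540)]]); print("rim",P.mean(0).round(4),P.round(4).tolist())
# base
B=np.array([ray(d,*uncrop(p,3,0,80),.012) for p in [(183,41),(521,43)]]);print("base near edge",B.round(4).tolist())
t=cam("top"); e=cam("scene"); pickle.dump((t,e),open("te.pkl","wb"))
for k,i,(x0,x1,y0,y1) in (("t",t,(230,330,165,255)),("e",e,(185,285,145,255))):
    cv2.imwrite(f"pics/l_{k}.png",cv2.resize(i["img"][y0:y1,x0:x1,::-1],None,fx=5,fy=5,interpolation=cv2.INTER_CUBIC))
E
```

```text
0.1 [ 0.5966 -0.126   0.1   ] [np.float64(0.0807), np.float64(0.1433), np.float64(0.0799), np.float64(0.1432)] yaw 0.96 1.75
0.101 [ 0.5963 -0.1255  0.101 ] [np.float64(0.0805), np.float64(0.1428), np.float64(0.0796), np.float64(0.1427)] yaw 0.96 1.75
0.102 [ 0.5959 -0.125   0.102 ] [np.float64(0.0802), np.float64(0.1423), np.float64(0.0793), np.float64(0.1422)] yaw 0.96 1.75
rim [ 0.5962 -0.1252  0.104 ] [[0.5398, -0.1619, 0.104], [0.5377, -0.0924, 0.104], [0.6526, -0.089, 0.104], [0.6547, -0.1575, 0.104]]
base near edge [[0.5114, -0.1834, 0.012], [0.5084, -0.0654, 0.012]]
```

```bash
python3 - <<'E'
from h import *
toolinfo();gy([.5965,-.1262,.14],1.5)
E
```

```text
t 5.65 pos [0.5705 0.0211 0.2492] x [ 0. -0. -1.] y [-0.033  0.999 -0.   ] z [0.999 0.033 0.   ] F [-0.4 -0.1 -0.6] op 0.643
shift(units) [ 2.186 -2.961  0.42 ] rot deg [0.42 0.02 0.03]
```

View pics/l_t.png

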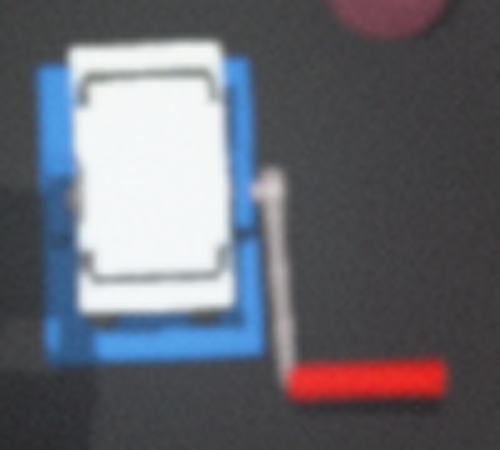

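Call:
{"api": "drive_tool", "payload": {
  "series": [
    [[0.1,-0.6,0.08],[0.2,0,0]],
    [[0.3,-0.7,0.09],[0.2,0,0]],
    [[0.4,-0.7,0.09],[0,0,0]],
    [[0.4,-0.6,0.09],[0,0,0]],
    [[0.4,-0.3,0.05],[0,0,0]]
  ]
}}

```text
time: 6.15
eef_pos: [0.5992, -0.1187, 0.1721]
tcp_rot: [-0.015, 0.703, 0.014, 0.711]
contact_force: [0.1, -0.7, -0.8]
opening: 0.643
```

Call:
{"api": "drive_tool", "payload": {
  "series": [
    [[0.2,0,0],[0,0,0]],
    [[0,0,0],[0,0,0]]
  ]
}}

```text
time: 6.35
eef_pos: [0.5977, -0.1176, 0.1581]
tcp_rot: [-0.014, 0.705, 0.015, 0.709]
contact_force: [0.3, 0.6, -1.1]
opening: 0.647
```

```bash
python3 - <<'E'
from h import *
import pickle
toolinfo();gy([.5965,-.1262,.13],1.5)
d=cam("wrist"); toolinfo(); pickle.dump(d,open("w8.pkl","wb"))
cv2.imwrite("pics/w8.png",cv2.resize(d["img"][60:384,110:400,::-1],None,fx=1.8,fy=1.8,interpolation=cv2.INTER_CUBIC))
E
```

```text
t 6.35 pos [ 0.5977 -0.1176  0.1581] x [ 0.005  0.001 -1.   ] y [-0.041  0.999  0.001] z [0.999 0.041 0.005] F [ 0.3  0.6 -1.1] op 0.647
shift(units) [ 0.561 -0.172 -0.035] rot deg [ 0.87  0.29 -0.07]
t 6.4 pos [ 0.5981 -0.1174  0.159 ] x [ 0.006  0.001 -1.   ] y [-0.042  0.999  0.001] z [0.999 0.042 0.006] F [ 0.   0.4 -1.1] op 0.639
```

View pics/w8.png

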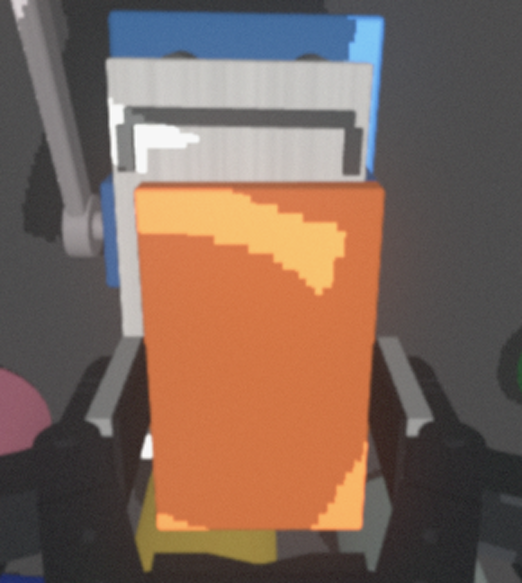

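```bash
python3 - <<'E'
from h import *
import pickle
d=pickle.load(open("w8.pkl","rb"))
f=lambda p,z: ray(d,*uncrop(p,1.8,110,60),z)
for z in (.1,.102):
    a,b=f((107,58),z),f((374,62),z); m=(a+b)/2; print(z,a.round(4),b.round(4),np.linalg.norm(a-b).round(4),"centre",(m[:2]+.07*np.array([np.cos(.026),np.sin(.026)])).round(4),"yaw",np.degrees(np.arctan2(-(b-a)[0],(b-a)[1])).round(2))
a,b=f((118,108),.104),f((363,109),.104);print("rim",a.round(4),b.round(4))
E
```

```text
0.1 [ 0.5258 -0.1653  0.1   ] [ 0.5237 -0.0854  0.1   ] 0.08 centre [ 0.5947 -0.1236] yaw 1.52
0.102 [ 0.5257 -0.1649  0.102 ] [ 0.5236 -0.0858  0.102 ] 0.0791 centre [ 0.5946 -0.1235] yaw 1.52
rim [ 0.5399 -0.1617  0.104 ] [ 0.5372 -0.0881  0.104 ]
```

```bash
python3 - <<'E'
from h import *
gy([.5955,-.1252,.122],1.5)
E
```

```text
shift(units) [ 0.739 -0.153 -0.064] rot deg [ 0.9   0.36 -0.04]
```

Call:
{"api": "drive_tool", "payload": {
  "series": [
    [[0.2,-0.08,-0.03],[0.5,0.3,0]],
    [[0.25,-0.07,-0.03],[0.4,0,0]],
    [[0.25,0,0],[0,0,0]],
    [[0,0,0],[0,0,0]]
  ]
}}

```text
time: 6.8
eef_pos: [0.5967, -0.1224, 0.1245]
tcp_rot: [-0.011, 0.705, 0.01, 0.709]
contact_force: [0.6, 0.2, -0.8]
opening: 0.643
```

```bash
python3 - <<'E'
from h import *
import pickle
toolinfo();gy([.5955,-.1252,.118],1.5)
d=cam("wrist"); toolinfo(); pickle.dump(d,open("w9.pkl","wb"))
cv2.imwrite("pics/w9.png",cv2.resize(d["img"][60:384,110:400,::-1],None,fx=1.8,fy=1.8,interpolation=cv2.INTER_CUBIC))
E
```

```text
t 6.8 pos [ 0.5967 -0.1224  0.1245] x [ 0.005 -0.001 -1.   ] y [-0.03   1.    -0.001] z [1.    0.03  0.005] F [ 0.6  0.2 -0.8] op 0.643
shift(units) [ 0.13  -0.056 -0.027] rot deg [0.2  0.3  0.05]
t 6.85 pos [ 0.5973 -0.1226  0.1255] x [ 0.007 -0.001 -1.   ] y [-0.03   1.    -0.001] z [1.    0.03  0.007] F [-0.2 -0.3 -0.1] op 0.641
```

View pics/w9.png

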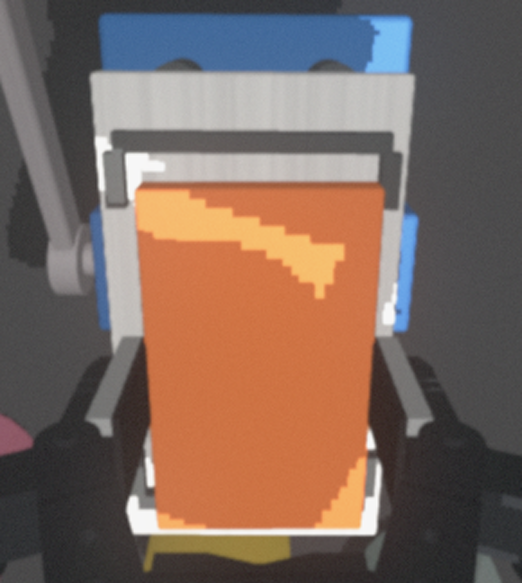

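```bash
python3 - <<'E'
from h import *
import pickle
d=pickle.load(open("w9.pkl","rb"))
f=lambda p,z: ray(d,*uncrop(p,1.8,110,60),z)
for z in (.1,.102):
    n=[f((91,73),z),f((413,74),z)]; a,b=n; m=(a+b)/2; print(z,a.round(4),b.round(4),np.linalg.norm(a-b).round(4),"centre",(m[:2]+.07*np.array([np.cos(.026),np.sin(.026)])).round(4))
    F=[f((132,535),z),f((376,535),z)];print("far",np.round(F,4).tolist(),"centre4",np.mean(n+F,axis=0).round(4))
# panel top-face at z = tcp-0.000
for z in (.1255,.1265,):
    P=[f(p,z) for p in [(137,185),(383,185),(362,527),(160,527)]]; print("panel",np.mean(P,axis=0).round(4),[np.linalg.norm(P[i]-P[(i+1)%4]).round(4) for i in range(4)])
gy([.5957,-.1245,.118],1.5)
E
```

```text
0.1 [ 0.5262 -0.1656  0.1   ] [ 0.5241 -0.0857  0.1   ] 0.0799 centre [ 0.5951 -0.1238]
far [[0.6721, -0.1611, 0.1], [0.6698, -0.0815, 0.1]] centre4 [ 0.598  -0.1235  0.1   ]
0.102 [ 0.526  -0.1651  0.102 ] [ 0.5239 -0.0862  0.102 ] 0.0789 centre [ 0.595  -0.1238]
far [[0.6701, -0.1606, 0.102], [0.6678, -0.082, 0.102]] centre4 [ 0.597  -0.1235  0.102 ]
panel [ 0.5948 -0.1215  0.1255] [np.float64(0.0542), np.float64(0.0955), np.float64(0.0549), np.float64(0.0955)]
panel [ 0.5942 -0.1215  0.1265] [np.float64(0.0538), np.float64(0.0948), np.float64(0.0544), np.float64(0.0948)]
shift(units) [ 0.15  -0.036 -0.035] rot deg [0.19 0.38 0.08]
```

```bash
python3 - <<'E'
from h import *
toolinfo();gy([.5978,-.1247,.116],1.5)
E
```

```text
t 6.85 pos [ 0.5973 -0.1226  0.1255] x [ 0.007 -0.001 -1.   ] y [-0.03   1.    -0.001] z [1.    0.03  0.007] F [-0.2 -0.3 -0.1] op 0.641
shift(units) [ 0.191 -0.041  0.007] rot deg [0.19 0.38 0.08]
```

Call:
{"api": "drive_tool", "payload": {
  "series": [
    [[0.1,-0.04,0.01],[0.2,0.4,0]],
    [[0.1,0,0],[0,0,0]],
    [[0,0,0],[0,0,0]]
  ]
}}

```text
time: 7.15
eef_pos: [0.5987, -0.1248, 0.1157]
tcp_rot: [-0.01, 0.707, 0.008, 0.707]
contact_force: [0.1, 0.1, -0.8]
opening: 0.638
```

```bash
python3 - <<'E'
from h import *
import pickle
toolinfo();gy([.5978,-.1247,.109],1.5)
d=cam("wrist"); toolinfo(); pickle.dump(d,open("w10.pkl","wb"))
cv2.imwrite("pics/w10.png",cv2.resize(d["img"][60:384,110:400,::-1],None,fx=1.8,fy=1.8,interpolation=cv2.INTER_CUBIC))
E
```

```text
t 7.15 pos [ 0.5987 -0.1248  0.1157] x [ 0.001 -0.002 -1.   ] y [-0.026  1.    -0.002] z [1.    0.026 0.001] F [ 0.1  0.1 -0.8] op 0.638
shift(units) [ 0.134  0.004 -0.018] rot deg [-0.02  0.05  0.12]
t 7.2 pos [ 0.5989 -0.125   0.1161] x [ 0.002 -0.002 -1.   ] y [-0.026  1.    -0.002] z [1.    0.026 0.001] F [ 0.2  0.3 -1.4] op 0.643
```

View pics/w10.png

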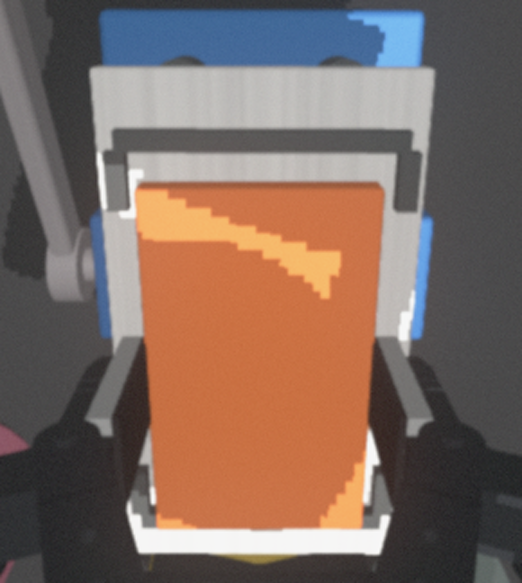

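```bash
python3 - <<'E'
from h import *
import pickle
d=pickle.load(open("w10.pkl","rb"))
f=lambda p,z: ray(d,*uncrop(p,1.8,110,60),z)
for z in (.1,.102,.104):
    P=[f(p,z) for p in [(91,68),(434,68),(387,553),(137,553)]]; print("plate",z,np.mean(P,axis=0).round(4),[np.linalg.norm(P[i]-P[(i+1)%4]).round(4) for i in range(4)], ((P[0]+P[1])/2).round(4))
for z in (.115,.116,.117):
    P=[f(p,z) for p in [(137,188),(383,188),(362,527),(160,527)]]; print("panel",np.mean(P,axis=0).round(4),[np.linalg.norm(P[i]-P[(i+1)%4]).round(4) for i in range(4)])
E
```

```text
plate 0.1 [ 0.5979 -0.1235  0.1   ] [np.float64(0.0803), np.float64(0.1456), np.float64(0.0778), np.float64(0.1457)] [ 0.5251 -0.1254  0.1   ]
plate 0.102 [ 0.5968 -0.1235  0.102 ] [np.float64(0.0792), np.float64(0.1437), np.float64(0.0767), np.float64(0.1438)] [ 0.5249 -0.1254  0.102 ]
plate 0.104 [ 0.5957 -0.1236  0.104 ] [np.float64(0.0781), np.float64(0.1417), np.float64(0.0757), np.float64(0.1418)] [ 0.5248 -0.1254  0.104 ]
panel [ 0.598  -0.1239  0.115 ] [np.float64(0.0551), np.float64(0.0957), np.float64(0.0555), np.float64(0.0958)]
panel [ 0.5974 -0.124   0.116 ] [np.float64(0.0547), np.float64(0.095), np.float64(0.0551), np.float64(0.0951)]
panel [ 0.5968 -0.124   0.117 ] [np.float64(0.0543), np.float64(0.0943), np.float64(0.0546), np.float64(0.0943)]
```

Call:
{"api": "drive_tool", "payload": {
  "series": [
    [[0.06,0,-0.025],[0,0,0]],
    [[0.05,0,0],[0,0,0]]
  ]
}}

```text
time: 7.4
eef_pos: [0.5983, -0.1253, 0.1117]
tcp_rot: [-0.01, 0.706, 0.008, 0.708]
contact_force: [-0.7, -0.0, 2.6]
opening: 0.642
```

```bash
python3 - <<'E'
from h import *
toolinfo();gy([.5976,-.1247,.109],1.5)
E
```

```text
t 7.4 pos [ 0.5983 -0.1253  0.1117] x [ 0.003 -0.003 -1.   ] y [-0.026  1.    -0.003] z [1.    0.026 0.003] F [-0.7 -0.   2.6] op 0.642
shift(units) [ 0.053  0.012 -0.014] rot deg [-0.02  0.18  0.17]
```

Call:
{"api": "drive_tool", "payload": {
  "series": [
    [[0.03,0,-0.01],[0,0.1,0.1]],
    [[0.01,0,0],[0,0,0]]
  ]
}}

```text
time: 7.6
eef_pos: [0.5983, -0.1253, 0.1105]
tcp_rot: [-0.009, 0.706, 0.009, 0.708]
contact_force: [-0.5, 0.2, 2.5]
opening: 0.642
```

```bash
python3 - <<'E'
from h import *
import pickle
d=cam("wrist"); toolinfo(); pickle.dump(d,open("w11.pkl","wb"))
cv2.imwrite("pics/w11.png",cv2.resize(d["img"][60:384,110:400,::-1],None,fx=1.8,fy=1.8,interpolation=cv2.INTER_CUBIC))
E
```

```text
t 7.65 pos [ 0.5984 -0.1253  0.1105] x [ 0.003 -0.001 -1.   ] y [-0.026  1.    -0.001] z [1.    0.026 0.003] F [-0.6  0.7  2.2] op 0.646
```

View pics/w11.png

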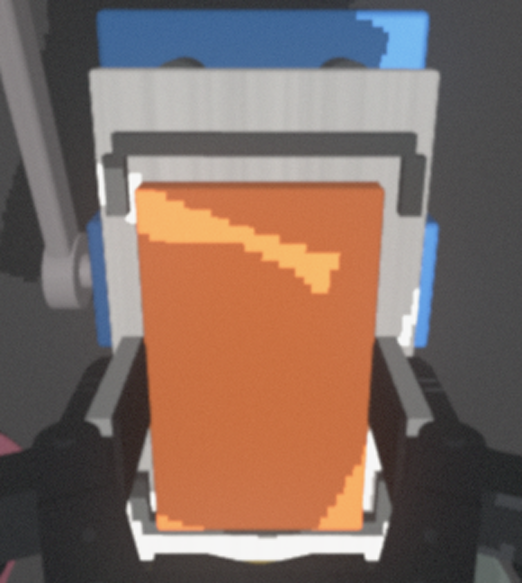

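```bash
python3 - <<'E'
from h import *
import pickle
d=pickle.load(open("w11.pkl","rb"))
cv2.imwrite("pics/w11a.png",cv2.resize(d["img"][120:185,150:360,::-1],None,fx=3.8,fy=3.8,interpolation=cv2.INTER_CUBIC))
cv2.imwrite("pics/w11b.png",cv2.resize(d["img"][310:384,150:360,::-1],None,fx=3.8,fy=3.8,interpolation=cv2.INTER_CUBIC))
f=lambda p,z: ray(d,*uncrop(p,1.8,110,60),z).round(4)
print("plate near",f((260,70),.102),"rim outer",f((260,132),.106),"rim inner",f((260,154),.106),"panel near top",f((260,187),.110), "panel near bot",f((260,183),.102),"panel far top",f((260,528),.110),"rim out far",f((260,534),.106),"plate far",f((260,560),.102))
E
```

```text
plate near [ 0.5248 -0.1264  0.102 ] rim outer [ 0.5379 -0.1261  0.106 ] rim inner [ 0.5428 -0.126   0.106 ] panel near top [ 0.5495 -0.1258  0.11  ] panel near bot [ 0.5506 -0.1257  0.102 ] panel far top [ 0.6458 -0.1233  0.11  ] rim out far [ 0.6519 -0.1231  0.106 ] plate far [ 0.6657 -0.1228  0.102 ]
```

View pics/w11a.png

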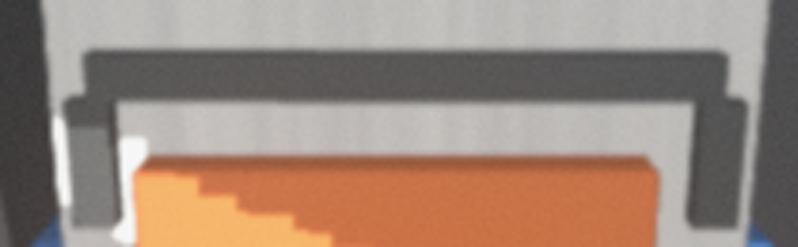

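View pics/w11b.png

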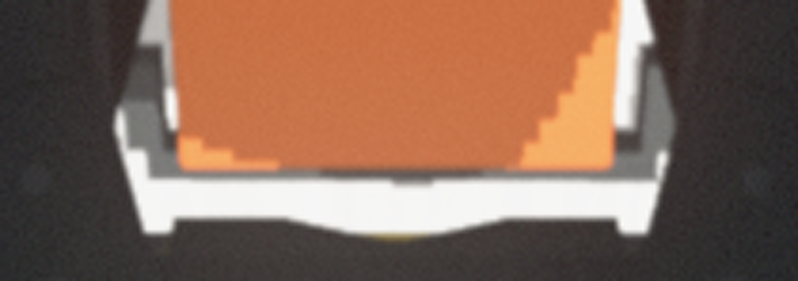

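Near gap 6.7 mm (rim inner edge v≈100, panel edge v≈155 in the crop) and little at the far end: the panel is about 3 mm too far along +x and 1 mm towards -y. I'll raise it slightly and shift it.

Call:
{"api": "drive_tool", "payload": {
  "series": [
    [[-0.06,0.01,-0.03],[0,0.1,0]],
    [[0,0.01,-0.03],[0,0,0]],
    [[0,0,0],[0,0,0]]
  ]
}}

```text
time: 7.95
eef_pos: [0.5946, -0.1244, 0.1129]
tcp_rot: [-0.01, 0.707, 0.009, 0.707]
contact_force: [-0.4, -0.3, -0.6]
opening: 0.641
```

```bash
python3 - <<'E'
from h import *
import pickle
toolinfo()
d=cam("wrist"); s,R=toolinfo();gy([.5955,-.1243,.1095],1.5); pickle.dump(d,open("w12.pkl","wb"))
cv2.imwrite("pics/w12.png",cv2.resize(d["img"][60:384,110:400,::-1],None,fx=1.8,fy=1.8,interpolation=cv2.INTER_CUBIC))
E
```

```text
t 7.95 pos [ 0.5946 -0.1244  0.1129] x [ 0.    -0.001 -1.   ] y [-0.026  1.    -0.001] z [1.    0.026 0.   ] F [-0.4 -0.3 -0.6] op 0.641
t 8.0 pos [ 0.5948 -0.1244  0.113 ] x [ 0.    -0.001 -1.   ] y [-0.026  1.    -0.002] z [1.    0.026 0.   ] F [ 0.2 -0.3  0.4] op 0.643
shift(units) [0.07  0.002 0.014] rot deg [-0.02  0.02  0.09]
```

View pics/w12.png

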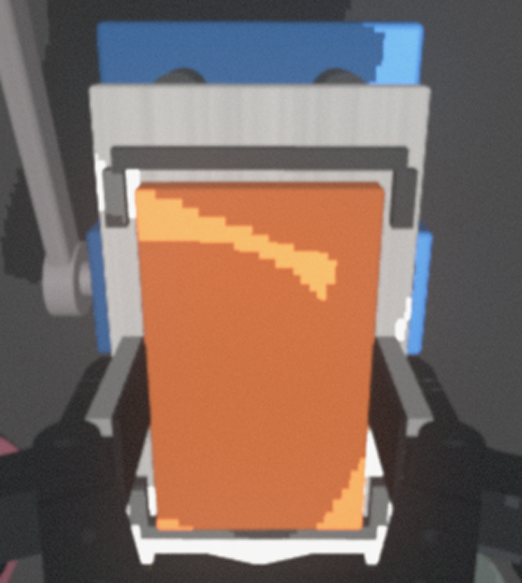

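Call:
{"api": "drive_tool", "payload": {
  "series": [
    [[0.04,0,0],[0,0,0]],
    [[0.04,0,0],[0,0,0]],
    [[0,0,0],[0,0,0]]
  ]
}}

```text
time: 8.3
eef_pos: [0.5949, -0.1245, 0.1091]
tcp_rot: [-0.01, 0.707, 0.009, 0.707]
contact_force: [-0.4, 0.3, 0.6]
opening: 0.644
```

```bash
python3 - <<'E'
from h import *
import pickle
d=cam("wrist"); s,R=toolinfo()
cv2.imwrite("pics/w13.png",cv2.resize(d["img"][60:384,110:400,::-1],None,fx=1.8,fy=1.8,interpolation=cv2.INTER_CUBIC))
E
```

```text
t 8.35 pos [ 0.5949 -0.1245  0.1091] x [ 0.001 -0.002 -1.   ] y [-0.026  1.    -0.002] z [1.    0.026 0.001] F [-0.2  0.   0.3] op 0.644
```

View pics/w13.png

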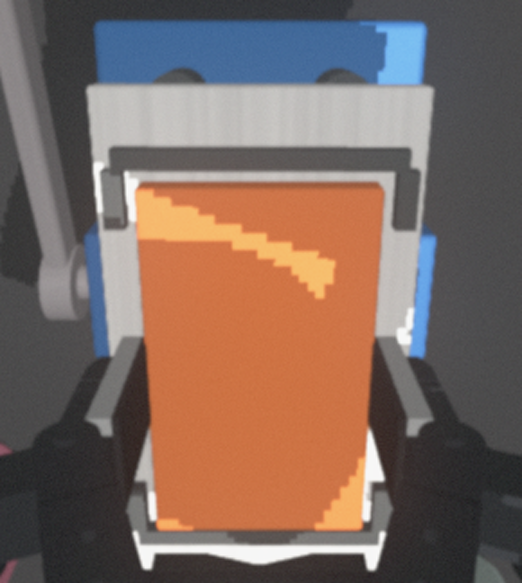

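Call:
{"api": "drive_tool", "payload": {
  "series": [
    [[0.03,0,0],[0,0,0]],
    [[0,0,0],[0,0,0]]
  ]
}}

```text
time: 8.55
eef_pos: [0.595, -0.1245, 0.1079]
tcp_rot: [-0.01, 0.707, 0.009, 0.707]
contact_force: [0.3, 0.3, 0.6]
opening: 0.642
```

Call:
{"api": "drive_tool", "payload": {
  "series": [
    [[0.03,0,0],[0,0,0]]
  ]
}}

```text
time: 8.65
eef_pos: [0.5952, -0.1246, 0.1074]
tcp_rot: [-0.01, 0.707, 0.009, 0.707]
contact_force: [-4.7, 0.3, 10.9]
opening: 0.642
```

Call:
{"api": "drive_tool", "payload": {
  "series": [
    [[0,0,0],[0,0,0]]
  ]
}}

```text
time: 8.75
eef_pos: [0.5954, -0.1247, 0.1078]
tcp_rot: [-0.01, 0.707, 0.009, 0.707]
contact_force: [-1.0, -0.6, -0.1]
opening: 0.643
```

```bash
python3 - <<'E'
from h import *
import pickle
d=cam("wrist"); s,R=toolinfo()
cv2.imwrite("pics/w14.png",cv2.resize(d["img"][60:384,110:400,::-1],None,fx=1.8,fy=1.8,interpolation=cv2.INTER_CUBIC))
E
```

```text
t 8.8 pos [ 0.5954 -0.1247  0.1077] x [ 0.001 -0.002 -1.   ] y [-0.026  1.    -0.002] z [1.    0.026 0.001] F [-0.1  0.2  2. ] op 0.642
```

View pics/w14.png

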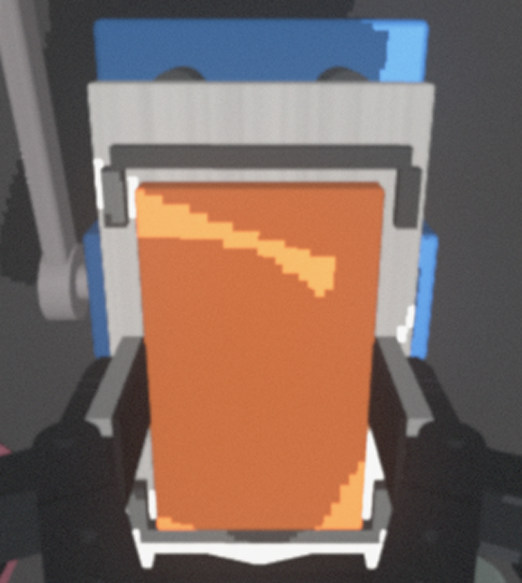

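Call:
{"api": "drive_tool", "payload": {
  "series": [
    [[0,0,0],[0,0,0]],
    [[0,0,0],[0,0,0]],
    [[0,0,0],[0,0,0]]
  ],
  "grip": 0.6
}}

```text
time: 9.1
eef_pos: [0.5951, -0.1246, 0.1065]
tcp_rot: [-0.01, 0.707, 0.009, 0.707]
contact_force: [-0.5, -0.3, -0.3]
opening: 0.8
```

```bash
python3 - <<'E'
from h import *
import pickle
d=cam("wrist"); s,R=toolinfo()
cv2.imwrite("pics/w15.png",cv2.resize(d["img"][60:384,110:400,::-1],None,fx=1.8,fy=1.8,interpolation=cv2.INTER_CUBIC))
E
```

```text
t 9.15 pos [ 0.595  -0.1246  0.1065] x [ 0.    -0.002 -1.   ] y [-0.026  1.    -0.002] z [1.    0.026 0.   ] F [0.1 0.2 0.5] op 0.8
```

View pics/w15.png

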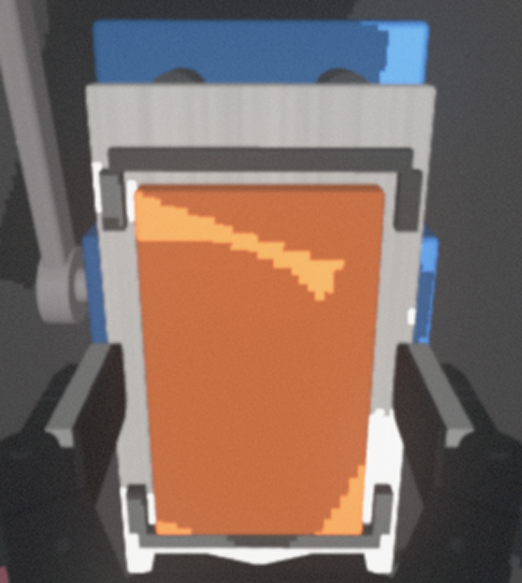

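The panel is free: fingers clear on both sides, and its near edge at v≈186 is inside the rim at v≈170. I'll lift off and check.

Call:
{"api": "drive_tool", "payload": {
  "series": [
    [[-0.2,0,0],[0,0,0]],
    [[-0.6,0,0],[0,0,0]],
    [[-0.8,0,0],[0,0,0]],
    [[-0.5,0,0],[0,0,0]],
    [[0,0,0],[0,0,0]]
  ]
}}

```text
time: 9.65
eef_pos: [0.5942, -0.1241, 0.2153]
tcp_rot: [-0.009, 0.708, 0.009, 0.706]
contact_force: [0.7, -0.1, 0.8]
opening: 0.798
```

```bash
python3 - <<'E'
from h import *
import pickle
d=cam("wrist"); s,R=toolinfo()
cv2.imwrite("pics/w16.png",d["img"][:,:,::-1]); pickle.dump(d,open("w16.pkl","wb"))
cv2.imwrite("pics/w16c.png",cv2.resize(d["img"][80:280,170:340,::-1],None,fx=3,fy=3,interpolation=cv2.INTER_CUBIC))
E
```

```text
t 9.7 pos [ 0.5935 -0.1238  0.2134] x [-0.005  0.001 -1.   ] y [-0.026  1.     0.001] z [ 1.     0.026 -0.005] F [ 0.  -0.5  0.2] op 0.8
```

View pics/w16.png

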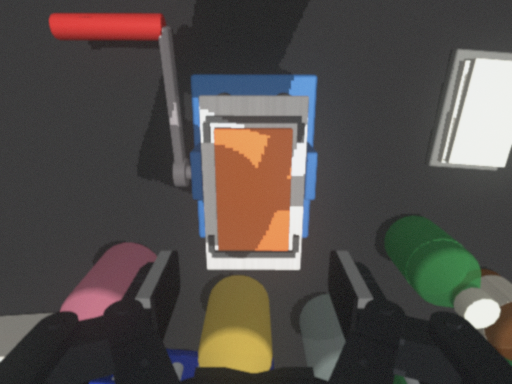

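View pics/w16c.png

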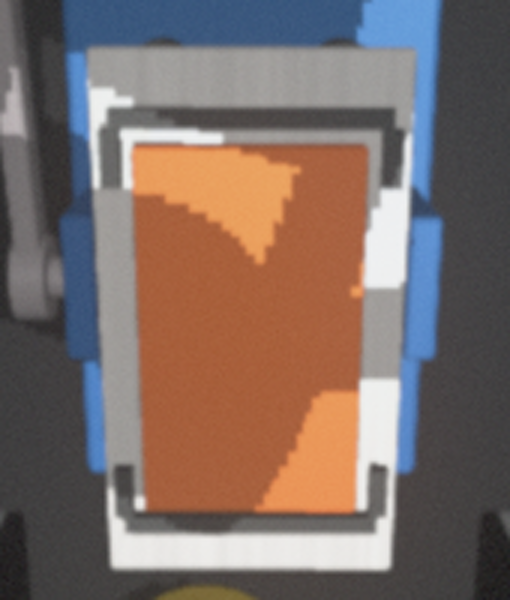

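```bash
python3 - <<'E'
from h import *
import pickle
d=pickle.load(open("w16.pkl","rb")); t,e=pickle.load(open("te.pkl","rb"))
P=np.array([ray(d,*uncrop(p,3,170,80),.102) for p in [(87,47),(415,47),(390,569),(112,569)]]);print("plate",P.mean(0).round(4),[np.linalg.norm(P[i]-P[(i+1)%4]).round(4) for i in range(4)])
P=np.array([ray(d,*uncrop(p,3,170,80),.110) for p in [(133,147),(368,147),(357,513),(146,513)]]);print("panel",P.mean(0).round(4))
print(ctrl.get_state()["qpos"].round(3))
from scipy.optimize import least_squares
# grip ends: wrist centre line ends, top
wl,wr=(52,26),(163,26)
tl,tr=uncrop((578,492),6.5,230,165),uncrop((378,497),6.5,230,165)
for a,b in ((wl,tl),(wr,tr)):
    f=lambda X: np.r_[proj(d,X)-a,(proj(t,X)-b)]
    r=least_squares(f,[.48,-.23,.08]); print("grip end",r.x.round(4),r.fun.round(1))
for th in (0,.1,.2,.3):
    for c in ((.5955,-.1245),):
        a=np.radians(1.5); u=np.array([np.cos(a),np.sin(a)]);v=np.array([-np.sin(a),np.cos(a)])
        for y in(-.068,-.148):
            X=np.r_[np.array(c)-u*.12*np.cos(.2094+th)+v*y,.048+.12*np.sin(.2094+th)]
            print(th,y,X.round(4),"wrist",proj(d,X).round(1),"top",proj(t,X).round(1),"scene",proj(e,X).round(1))
print("pink cap",ray(t,312,146,.15),ray(e,192,230,.15),"yellow",ray(e,250,243,.15))
E
```

```text
plate [ 0.5939 -0.1238  0.102 ] [np.float64(0.0764), np.float64(0.1392), np.float64(0.0769), np.float64(0.1391)]
panel [ 0.5941 -0.1237  0.11  ]
[-3.720e-01  1.640e-01  1.775e+00 -1.000e-03  1.207e+00 -1.968e+00]
grip end [ 0.4813 -0.2733  0.0762] [-0.4  0.7 -1.3  2.5]
grip end [ 0.4808 -0.1894  0.0901] [-0.6  0.5 -2.2  1.8]
0 -0.068 [ 0.4799 -0.1955  0.0729] wrist [159.9  28.3] top [287.5 243.9] scene [222.2 169.6]
0 -0.148 [ 0.482  -0.2755  0.0729] wrist [51.3 28.3] top [317.9 242.6] scene [192.7 171.3]
0.1 -0.068 [ 0.483  -0.1955  0.0845] wrist [155.9  30.8] top [287.7 242.2] scene [222.  167.5]
0.1 -0.148 [ 0.4851 -0.2754  0.0845] wrist [42.8 30.9] top [318.4 240.9] scene [192.3 169.1]
0.2 -0.068 [ 0.4872 -0.1954  0.0958] wrist [152.   35.5] top [287.9 240.1] scene [221.9 165.7]
0.2 -0.148 [ 0.4893 -0.2753  0.0958] wrist [34.3 35.6] top [318.9 238.8] scene [191.8 167.3]
0.3 -0.068 [ 0.4926 -0.1952  0.1065] wrist [148.1  42.4] top [288.1 237.6] scene [221.8 164.2]
0.3 -0.148 [ 0.4946 -0.2752  0.1065] wrist [25.9 42.5] top [319.3 236.3] scene [191.4 165.9]
pink cap [ 0.72245897 -0.26057354  0.15      ] [ 0.73352048 -0.26060282  0.15      ] yellow [ 0.77430691 -0.13662493  0.15      ]
```

View pics/l_e.png

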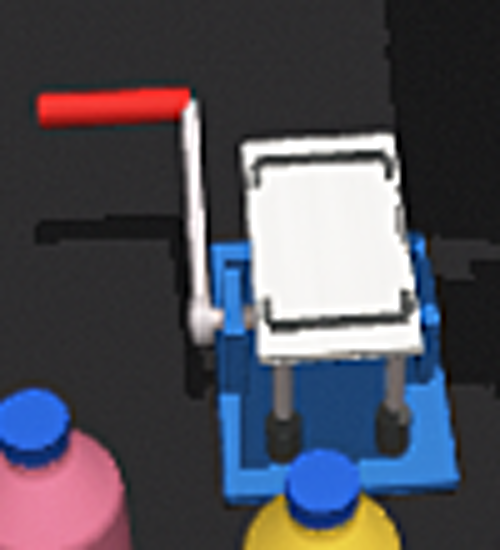

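Call:
{"api": "drive_tool", "payload": {
  "series": [
    [[0,-0.2,-0.21],[8.5,0,0]],
    [[0,-0.23,-0.18],[8.5,0,0]],
    [[0,-0.26,-0.15],[8.5,0,0]],
    [[0,-0.27,-0.1],[8.5,0,0]],
    [[0,-0.28,-0.06],[8.5,0,0]]
  ],
  "grip": 0.6
}}

```text
time: 10.2
eef_pos: [0.5369, -0.1735, 0.2043]
tcp_rot: [0.252, 0.667, -0.252, 0.654]
contact_force: [-0.3, -0.0, 0.3]
opening: 0.804
```

```bash
python3 - <<'E'
from h import *
toolinfo()
a=np.radians(1.5)
Rl=np.array([[0,np.cos(a),np.sin(a)],[0,np.sin(a),-np.cos(a)],[-1,0,0]]); print(np.linalg.det(Rl)); goal([.480,-.238,.18],Rl)
E
cat >> h.py <<'E'
def gl(p,deg=1.5):
    a=np.radians(deg); goal(p,np.array([[0,np.cos(a),np.sin(a)],[0,np.sin(a),-np.cos(a)],[-1,0,0]]))
E
```

```text
t 10.2 pos [ 0.5369 -0.1735  0.2043] x [-0.016  0.006 -1.   ] y [ 0.666  0.746 -0.006] z [ 0.746 -0.666 -0.017] F [-0.3 -0.   0.3] op 0.804
1.0
shift(units) [ 0.496 -1.717  0.018] rot deg [46.75 -0.75  0.72]
```

Call:
{"api": "drive_tool", "payload": {
  "series": [
    [[0.06,-0.28,0],[8,-0.2,0.2]],
    [[0.06,-0.28,0.04],[8,-0.2,0.2]],
    [[0.06,-0.27,0.08],[8,-0.2,0.2]],
    [[0.06,-0.26,0.12],[8,-0.1,0.1]],
    [[0.06,-0.24,0.15],[8,0,0]]
  ]
}}

```text
time: 10.7
eef_pos: [0.4822, -0.2247, 0.1776]
tcp_rot: [0.471, 0.534, -0.471, 0.521]
contact_force: [0.1, -1.0, -0.2]
opening: 0.8
```

```bash
python3 - <<'E'
from h import *
toolinfo(); gl([.48,-.238,.16])
E
```

```text
t 10.7 pos [ 0.4822 -0.2247  0.1776] x [-0.014  0.012 -1.   ] y [ 0.993  0.114 -0.012] z [ 0.114 -0.993 -0.014] F [ 0.1 -1.  -0.2] op 0.8
shift(units) [ 0.35  -0.069  0.265] rot deg [ 5.03 -0.75  0.73]
```

Call:
{"api": "drive_tool", "payload": {
  "series": [
    [[0.1,-0.04,0.14],[4,-0.5,0.5]],
    [[0.1,-0.03,0.12],[1,-0.2,0.2]],
    [[0.1,0,0],[0,0,0]],
    [[0,0,0],[0,0,0]]
  ]
}}

```text
time: 11.1
eef_pos: [0.4749, -0.2369, 0.1543]
tcp_rot: [0.494, 0.51, -0.495, 0.501]
contact_force: [-0.7, -0.2, 0.1]
opening: 0.801
```

```bash
python3 - <<'E'
from h import *
import pickle
toolinfo(); gl([.48,-.238,.10])
d=cam("wrist"); pickle.dump(d,open("w17.pkl","wb")); toolinfo()
cv2.imwrite("pics/w17.png",d["img"][:,:,::-1])
E
```

```text
t 11.1 pos [ 0.4749 -0.2369  0.1543] x [-0.01   0.008 -1.   ] y [ 1.     0.021 -0.01 ] z [ 0.021 -1.    -0.008] F [-0.7 -0.2  0.1] op 0.801
shift(units) [1.084 0.113 0.034] rot deg [-0.3  -0.47  0.59]
t 11.15 pos [ 0.4751 -0.2369  0.1547] x [-0.01   0.008 -1.   ] y [ 1.     0.021 -0.01 ] z [ 0.021 -1.    -0.008] F [0.4 0.2 1.1] op 0.804
```

View pics/w17.png

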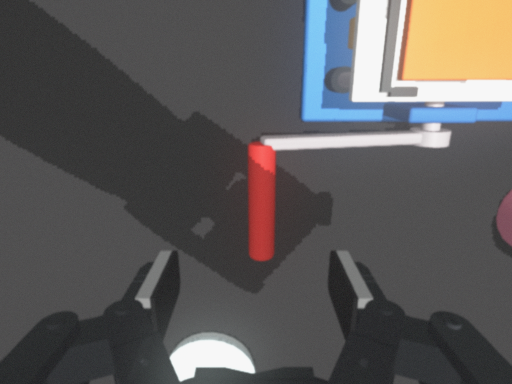

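```bash
python3 - <<'E'
from h import *
import pickle
d=pickle.load(open("w17.pkl","rb"))
for z in (.073,.08,.09):
    a=ray(d,262,143,z);b=ray(d,261,255,z);print(z,a.round(4),b.round(4),np.linalg.norm(a-b).round(4),"width",(27/338.3*(d["R"]@a+d["t"])[2]).round(4))
for th in (0,.05,.1,.2):
    a=np.radians(1.5); u=np.array([np.cos(a),np.sin(a)]);v=np.array([-np.sin(a),np.cos(a)])
    for y in(-.068,-.148):
        X=np.r_[np.array([.594,-.1238])-u*.12*np.cos(.2094+th)+v*y,.048+.12*np.sin(.2094+th)]
        print(th,y,X.round(4),proj(d,X).round(1))
gl([.479,-.238,.10])
E
```

```text
0.073 [ 0.4791 -0.1928  0.073 ] [ 0.4806 -0.2727  0.073 ] 0.0799 width 0.0172
0.08 [ 0.4789 -0.1915  0.08  ] [ 0.4805 -0.2688  0.08  ] 0.0773 width 0.0166
0.09 [ 0.4788 -0.1897  0.09  ] [ 0.4802 -0.2633  0.09  ] 0.0736 width 0.0158
0 -0.068 [ 0.4784 -0.1948  0.0729] [260.9 146.2]
0 -0.148 [ 0.4805 -0.2748  0.0729] [260.8 257.6]
0.05 -0.068 [ 0.4798 -0.1948  0.0788] [263.3 147.9]
0.05 -0.148 [ 0.4819 -0.2748  0.0788] [262.9 261.8]
0.1 -0.068 [ 0.4815 -0.1948  0.0845] [266.2 149.8]
0.1 -0.148 [ 0.4836 -0.2747  0.0845] [265.5 266.1]
0.2 -0.068 [ 0.4857 -0.1947  0.0958] [274.  153.6]
0.2 -0.148 [ 0.4878 -0.2746  0.0958] [272.4 275.2]
shift(units) [1.092 0.089 0.032] rot deg [-0.3  -0.45  0.56]
```

Grip seen at u≈261, v 143–258: 80 mm long at z = 0.073, so lever ≈ 0. Going down over it.

Call:
{"api": "drive_tool", "payload": {
  "series": [
    [[0.4,0.05,0.02],[-0.3,-0.4,0.5]],
    [[0.45,0.04,0.01],[0,0,0]],
    [[0.4,0,0],[0,0,0]],
    [[0.25,0,0],[0,0,0]],
    [[0,0,0],[0,0,0]]
  ]
}}

```text
time: 11.65
eef_pos: [0.4825, -0.2377, 0.0793]
tcp_rot: [0.492, 0.507, -0.491, 0.509]
contact_force: [0.3, 0.4, -0.6]
opening: 0.802
```

```bash
python3 - <<'E'
from h import *
toolinfo(); gl([.4797,-.238,.067])
E
```

```text
t 11.65 pos [ 0.4825 -0.2377  0.0793] x [ 0.003 -0.002 -1.   ] y [0.999 0.033 0.003] z [ 0.033 -0.999  0.002] F [ 0.3  0.4 -0.6] op 0.802
shift(units) [ 0.246 -0.057  0.003] rot deg [ 0.37  0.12 -0.19]
```

Call:
{"api": "drive_tool", "payload": {
  "series": [
    [[0.15,-0.04,0],[0.4,0,0]],
    [[0.1,-0.02,0],[0,0,0]],
    [[0,0,0],[0,0,0]]
  ]
}}

```text
time: 11.95
eef_pos: [0.4807, -0.2384, 0.0678]
tcp_rot: [0.494, 0.504, -0.493, 0.509]
contact_force: [-0.0, -0.8, -0.7]
opening: 0.801
```

```bash
python3 - <<'E'
from h import *
d=cam("wrist"); toolinfo(); gl([.4797,-.238,.067])
cv2.imwrite("pics/w18.png",d["img"][:,:,::-1])
E
```

```text
t 12.0 pos [ 0.4809 -0.2385  0.0682] x [ 0.007 -0.004 -1.   ] y [1.    0.026 0.006] z [ 0.026 -1.     0.004] F [ 0.8  0.8 -0.1] op 0.799
shift(units) [ 0.024 -0.024 -0.012] rot deg [ 0.    0.26 -0.37]
```

View pics/w18.png

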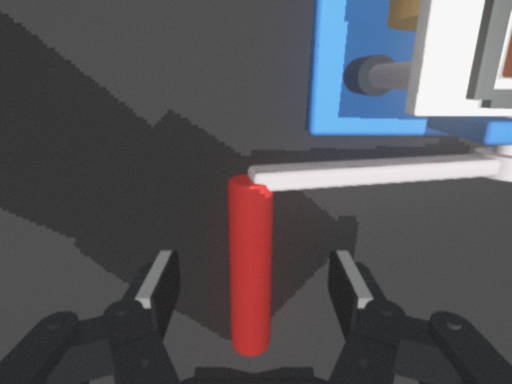

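Call:
{"api": "drive_tool", "payload": {
  "series": [
    [[0.02,-0.02,0],[0,0.2,-0.3]],
    [[0,0,0],[0,0,0]],
    [[0,0,0],[0,0,0]],
    [[0,0,0],[0,0,0]],
    [[0,0,0],[0,0,0]]
  ],
  "grip": -1,
  "newtons": 25
}}

```text
time: 12.5
eef_pos: [0.4792, -0.2394, 0.069]
tcp_rot: [0.492, 0.507, -0.494, 0.507]
contact_force: [1.8, 0.1, -1.8]
opening: 0.201
```

```bash
python3 - <<'E'
from h import *
d=cam("wrist"); toolinfo()
cv2.imwrite("pics/w19.png",d["img"][:,:,::-1])
E
```

```text
t 12.55 pos [ 0.4793 -0.2394  0.0689] x [-0.001 -0.002 -1.   ] y [ 1.     0.027 -0.001] z [ 0.027 -1.     0.002] F [-1.1 -0.1  1.2] op 0.195
```

View pics/w19.png

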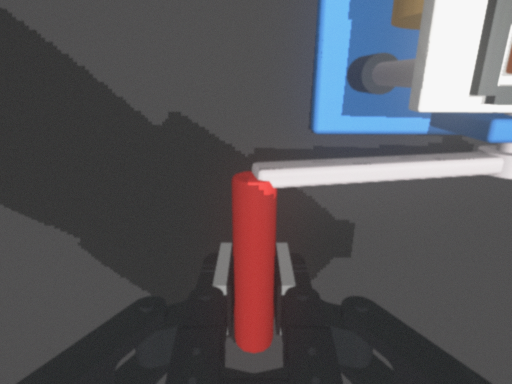

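Call:
{"api": "drive_tool", "payload": {
  "series": [
    [[-0.19,0.05,0],[0,0,0]],
    [[-0.19,0.06,0],[0,0,0]],
    [[-0.18,0.08,0],[0,0,0]],
    [[-0.17,0.1,0],[0,0,0]],
    [[-0.17,0.11,0],[0,0,0]]
  ]
}}

```text
time: 13.05
eef_pos: [0.4965, -0.2389, 0.1133]
tcp_rot: [0.489, 0.51, -0.496, 0.505]
contact_force: [-2.1, -3.2, -4.7]
opening: 0.197
```

```bash
cat >> h.py <<'E'
def lev():
    s,R=toolinfo(); p=s["eef_pos"]; x=p[0]-.594; z=p[2]+.0045-.048
    print("radius",np.hypot(x,z).round(4),"theta",(np.arctan2(z,-x)-.2094).round(3))
E
python3 - <<'E'
from h import *
lev()
E
```

```text
t 13.05 pos [ 0.4965 -0.2389  0.1133] x [-0.012 -0.002 -1.   ] y [ 1.     0.029 -0.012] z [ 0.029 -1.     0.001] F [-2.1 -3.2 -4.7] op 0.197
radius 0.1199 theta 0.412
```

Call:
{"api": "drive_tool", "payload": {
  "series": [
    [[-0.16,0.12,0],[0,0,0]],
    [[-0.15,0.14,0],[0,0,0]],
    [[-0.135,0.15,0],[0,0,0]],
    [[-0.12,0.16,0],[0,0,0]],
    [[-0.11,0.17,0],[0,0,0]]
  ]
}}

```text
time: 13.55
eef_pos: [0.5301, -0.2381, 0.1502]
tcp_rot: [0.483, 0.516, -0.5, 0.5]
contact_force: [-6.3, -3.4, -1.6]
opening: 0.193
```

```bash
python3 - <<'E'
from h import *
lev()
E
```

```text
t 13.55 pos [ 0.5301 -0.2381  0.1502] x [-0.033 -0.001 -0.999] y [ 0.999  0.032 -0.033] z [ 0.032 -0.999  0.   ] F [-6.3 -3.4 -1.6] op 0.193
radius 0.1244 theta 0.822
```

```bash
python3 - <<'E'
from h import *
d=cam("wrist"); lev()
cv2.imwrite("pics/w20.png",d["img"][:,:,::-1])
f=1.03+.3
gl([.594-.12*np.cos(f),-.237,.0435+.12*np.sin(f)])
E
```

```text
t 13.6 pos [ 0.5318 -0.2381  0.1514] x [-0.03  -0.002 -1.   ] y [ 0.999  0.031 -0.03 ] z [ 0.032 -1.     0.001] F [-5.8 -2.1  0. ] op 0.196
radius 0.1246 theta 0.839
shift(units) [-0.192  0.667 -0.001] rot deg [0.31 0.04 1.71]
```

View pics/w20.png

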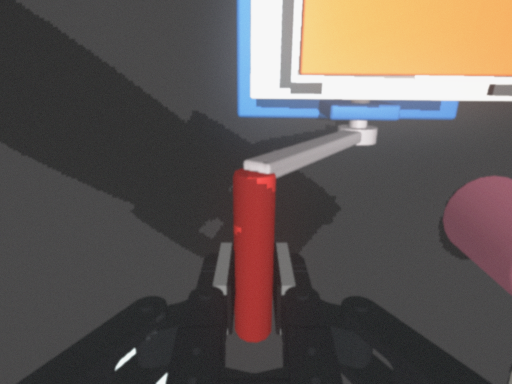

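Call:
{"api": "drive_tool", "payload": {
  "series": [
    [[-0.06,0.16,0],[0,0,0.5]],
    [[-0.05,0.17,0],[0,0,0.5]],
    [[-0.04,0.17,0],[0,0,0.5]],
    [[-0.03,0.17,0],[0,0,0.4]]
  ]
}}

```text
time: 14.0
eef_pos: [0.5604, -0.2374, 0.1673]
tcp_rot: [0.487, 0.513, -0.496, 0.504]
contact_force: [-7.4, -1.7, 3.8]
opening: 0.198
```

```bash
python3 - <<'E'
from h import *
lev()
gl([.594,-.237,.0435+.12])
E
```

```text
t 14.0 pos [ 0.5604 -0.2374  0.1673] x [-0.019  0.    -1.   ] y [ 0.999  0.034 -0.019] z [ 0.034 -0.999 -0.001] F [-7.4 -1.7  3.8] op 0.198
radius 0.1283 theta 1.096
shift(units) [0.063 0.673 0.014] rot deg [ 0.45 -0.05  1.07]
```

Call:
{"api": "drive_tool", "payload": {
  "series": [
    [[0,0.17,0],[0,0,0.3]],
    [[0.02,0.17,0],[0,0,0.3]],
    [[0.03,0.17,0],[0,0,0.3]]
  ]
}}

```text
time: 14.3
eef_pos: [0.5848, -0.2369, 0.1732]
tcp_rot: [0.489, 0.511, -0.494, 0.506]
contact_force: [-7.4, -0.9, 7.3]
opening: 0.192
```

```bash
python3 - <<'E'
from h import *
d=cam("wrist"); e=cam("scene"); lev()
cv2.imwrite("pics/w21.png",d["img"][:,:,::-1])
cv2.imwrite("pics/s21.png",cv2.resize(e["img"][90:270,150:330,::-1],None,fx=3.3,fy=3.3,interpolation=cv2.INTER_CUBIC))
gl([.594,-.237,.0435+.12])
E
```

```text
t 14.4 pos [ 0.586  -0.2369  0.1735] x [-0.008  0.    -1.   ] y [ 0.999  0.035 -0.008] z [ 0.035 -0.999 -0.   ] F [-4.6 -0.4  5.2] op 0.198
radius 0.1302 theta 1.3
shift(units) [0.199 0.162 0.008] rot deg [ 0.48 -0.02  0.45]
```

View pics/w21.png

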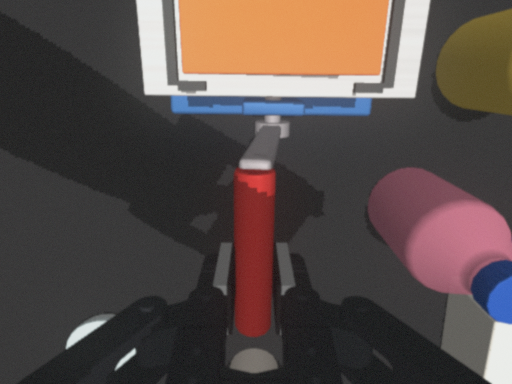

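View pics/s21.png

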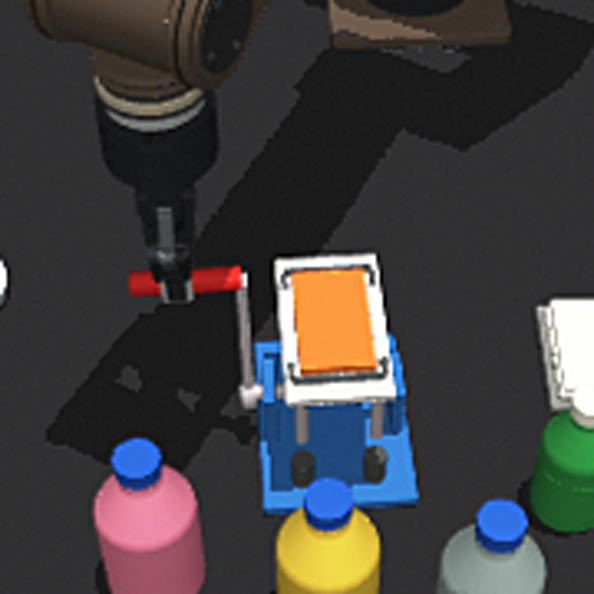

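Call:
{"api": "drive_tool", "payload": {
  "series": [
    [[0.03,0.09,0],[0,0,0.2]],
    [[0.03,0.06,0],[0,0,0.2]],
    [[0,0,0],[0,0,0]]
  ]
}}

```text
time: 14.7
eef_pos: [0.5925, -0.2365, 0.1747]
tcp_rot: [0.49, 0.51, -0.493, 0.507]
contact_force: [-2.0, -3.4, -6.8]
opening: 0.198
```

```bash
python3 - <<'E'
from h import *
import pickle
lev()
d=cam("wrist"); lev(); pickle.dump(d,open("w22.pkl","wb"))
cv2.imwrite("pics/w22.png",d["img"][:,:,::-1])
E
```

```text
t 14.7 pos [ 0.5925 -0.2365  0.1747] x [-0.006  0.    -1.   ] y [ 0.999  0.035 -0.006] z [ 0.035 -0.999 -0.   ] F [-2.  -3.4 -6.8] op 0.198
radius 0.1312 theta 1.35
t 14.75 pos [ 0.5925 -0.2366  0.1746] x [-0.006  0.    -1.   ] y [ 0.999  0.035 -0.006] z [ 0.035 -0.999 -0.   ] F [-3.5 -3.1 -1.6] op 0.195
radius 0.1311 theta 1.35
```

View pics/w22.png

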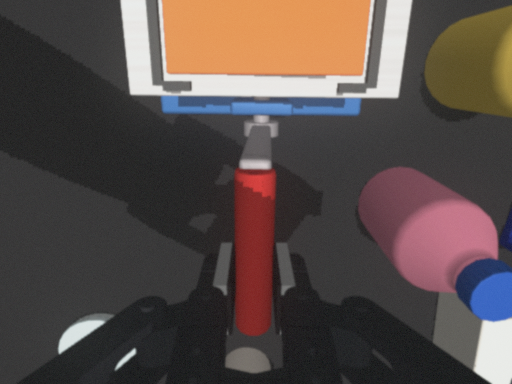

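```bash
python3 - <<'E'
from h import *
import pickle
d=pickle.load(open("w22.pkl","rb"))
print("shaft nub",ray(d,262,120,.052),"hub",ray(d,261,129,.058),"lever top",ray(d,257,164,.175),"grip",ray(d,255,250,.177))
P=[ray(d,*p,.124) for p in ((130,96),(398,96))];print("plate outer edge",np.round(P,4).tolist(),"mid",np.mean(P,axis=0),np.linalg.norm(P[0]-P[1]))
E
```

```text
shaft nub [ 0.59674216 -0.18348621  0.052     ] hub [ 0.5961558  -0.18927614  0.058     ] lever top [ 0.59276944 -0.18633162  0.175     ] grip [ 0.59332426 -0.2238465   0.177     ]
plate outer edge [[0.5258, -0.1651, 0.124], [0.6652, -0.1602, 0.124]] mid [ 0.59549986 -0.16262863  0.124     ] 0.13949523685485804
```

Call:
{"api": "drive_tool", "payload": {
  "series": [
    [[0,0.03,0],[0,0,0]],
    [[0,0,0],[0,0,0]],
    [[0,0,0],[0,0,0]],
    [[0,0,0],[0,0,0]],
    [[0,0,0],[0,0,0]]
  ]
}}

```text
time: 15.25
eef_pos: [0.5929, -0.2366, 0.1746]
tcp_rot: [0.489, 0.511, -0.494, 0.506]
contact_force: [-2.4, -2.8, -2.9]
opening: 0.194
```

```bash
python3 - <<'E'
from h import *
import pickle
lev()
for i in range(6): e=cam("scene"); t=cam("top")
d=cam("wrist"); lev(); print(ctrl.get_state()["dq"].round(4))
cv2.imwrite("pics/w23.png",d["img"][:,:,::-1]); cv2.imwrite("pics/s23.png",e["img"][:,:,::-1])
cv2.imwrite("pics/s23c.png",cv2.resize(e["img"][90:270,150:420,::-1],None,fx=2.9,fy=2.9,interpolation=cv2.INTER_CUBIC)); cv2.imwrite("pics/t23.png",t["img"][:,:,::-1])
print("plate",[np.round(ray(d,*p,.124),4).tolist() for p in ((130,96),(398,96))])
E
```

```text
t 15.25 pos [ 0.5929 -0.2366  0.1746] x [-0.01   0.001 -1.   ] y [ 0.999  0.035 -0.01 ] z [ 0.035 -0.999 -0.001] F [-2.4 -2.8 -2.9] op 0.194
radius 0.1311 theta 1.353
t 15.9 pos [ 0.5929 -0.2366  0.1747] x [-0.01   0.001 -1.   ] y [ 0.999  0.035 -0.01 ] z [ 0.035 -0.999 -0.001] F [-3.6 -2.1 -3.2] op 0.196
radius 0.1312 theta 1.353
[-0.0018  0.0005  0.001  -0.0016  0.0003 -0.0005]
plate [[0.5259, -0.1651, 0.124], [0.6653, -0.1602, 0.124]]
```

View pics/w23.png

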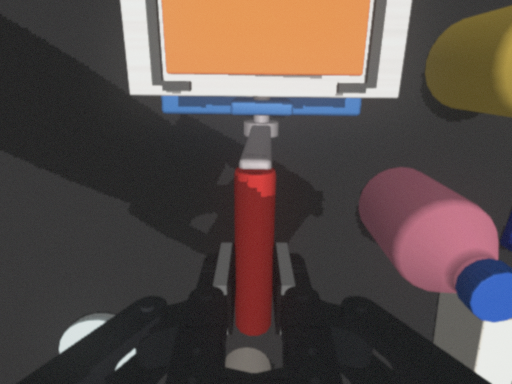

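View pics/s23c.png

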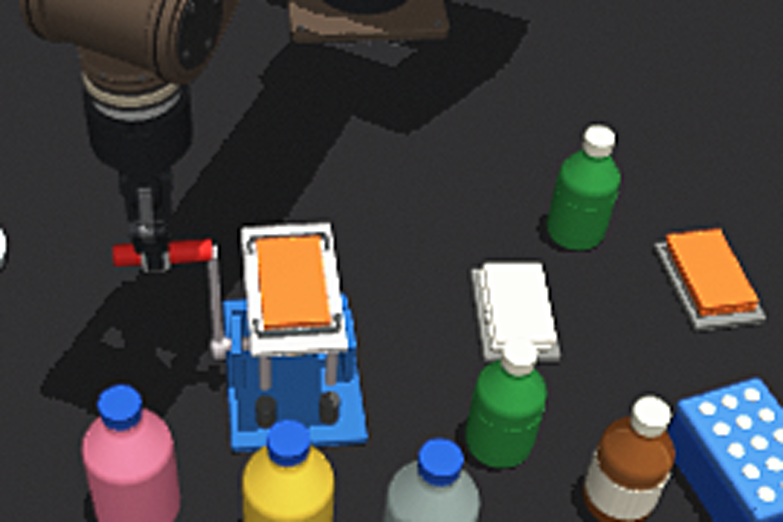

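View pics/s23.png

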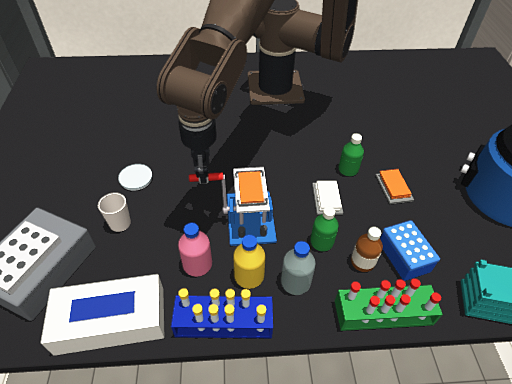

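The lever stands upright and the arm is steady. The panel lies in the nest at about (290,280) in the scene crop, and the stacks and bottles are in their places, so I'm handing it in.

```bash
python3 - <<'E'
from plant import ctrl
print(ctrl.sign_off())
E
```

```text
the job is handed in; nothing more can be done
None
```

I laid the top orange panel in the nest of the lowered stage and released it. I then swung the red lever up to vertical, and the gripper was still holding it with a 25 N grip setting when I handed in at about 16 s. No verdict was reported.

**Panel:** A view after release put the panel's centre within about 0.3 mm of the stage's, with all edges inside the rim. It was still in the nest in the last pictures. On the first try it sat about 3 mm too far along +x, so I raised it slightly, shifted it and set it down again before letting go.

**Lever:** The tool position gave 1.353 rad and the last wrist-camera measurement about 1.33 rad (target 1.36, tolerance 0.15). Nothing moved over the last 0.65 s. The plate's size in the picture fits a stage at about 124 mm, its highest. The contact-force reading was about 5 N.

**Disagreements:**
- The grip slid about 11 mm along the finger pads during the swing, but it stayed between them.
- Position estimates for the stage and panel differed by 2–3 mm between cameras.

**Everything else:** In the last scene picture, the other panels, bottles, box, dish and beaker looked to be where they started. I compared these by eye only.

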